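# Pack the game pieces through the turning lid

### The arm

A 6-joint arm with a two-finger parallel gripper is mounted at the origin on the work surface. World frame = base frame: x ahead of the robot, y to its left, z up, the work surface at z = 0. Lengths are in m, angles in degrees, forces in N, time in s.
With the tool pointing down it reaches from about 0.375 to 0.9 m from the base axis. Payload 3.1 kg.
Tool frame: the origin (TCP) lies at the very end of the fingers, on their centre line; the grasp point (between the pads) lies behind it (bot.grip_depth is the z of the grasp point in the tool frame, in m); z points along the fingers, y is the direction in which the jaws open and shut (so a half turn about z gives the same grasp; the last joint's range is limited). The gripper opens to 87 mm and grips with 3 to 60 N. Pads are 19 mm wide; open, the fingers measure 117 mm over their backs; the gripper's body (75 mm by 190 mm) begins 51 mm behind the grasp point.
Start: joints at [65.117, 30.224, 82.088, -0, 67.689, -10.227], TCP at [0.158, 0.605, 0.223] pointing down, gripper open.
Joint ranges: [-176.69, 176.69], [-43.24, 126.21], [12.49, 139.97], [-82, 262], [0, 151.66], [-163.58, 163.58]. Speed limits (degrees/s): [159.86, 159.86, 180, 180, 180, 180].

### API

Orientations are given as a 3x3 rotation matrix whose columns are the frame's x, y, z axes.
In Python, from rig import bot, vision gives the robot as it stands. The module is installed in compiled form; this text tells all that it offers.
- The arm moves only by the shell command python3 -m jog 'ROWS'. ROWS is JSON, a list of rows, each a list of 3 entries, a list of its own where there are three numbers: the shift along the tool's x, y, z in mm, then the turn, a rotation vector about the tool's x, y, z in degrees, then the closure, from 0 (fully open) to 1 (shut). In form: [[[dx, dy, dz], [wx, wy, wz], fingers], ...]. A call has 1 to 12 rows; each row is the pose to reach, as a shift and turn from the pose commanded when the call began, along the tool's axes at that moment; what a row does not reach only later rows make up. A row lasts 1/12 s, in which the tool goes at most 41.7 mm and 7.16 degrees, less where a joint would pass 70% of its speed; a pose out of reach is approached as far as the arm can. A call with a gripper value outside its range is refused whole. The fingers move at their own pace and stop on an object; the grip force is fixed at half the most. Time passes only in rows, so rows that repeat a pose let the fingers close. It gives the time, the measured TCP pose, the force and the opening at its end, in the units of the state.
- bot.read_state(): the state, without advancing time (a new reading comes with each control period).
- vision.capture(name): name is "scene" or "side" or "wrist"; returns the picture (420x560x3 uint8, red, green, blue); there is no depth.
- vision.camera_info(name): a dict with "intrinsics" (3x3 intrinsics, pixels), "dist" ([k1, k2, p1, p2, k3] as OpenCV has them; the pictures are not rectified), "camera_from_world" (4x4, takes a point from world to camera coordinates); the wrist camera has in their place "mount" (4x4, takes a point from camera to tool coordinates, whose origin is the TCP and whose axes are the flange's). Camera axes: x right, y up, looking along -z (the intrinsics and any distortion apply to the point x, -y, -z); pixel columns grow to the right and rows downward; lengths in m; the calibration is good to about 2 mm. A picture is of the moment at which its call begins: read the wrist's pose just before it. camera_info takes no time and is no camera call.
- bot.hand_in(): hands the job in, once; it reports no verdict.
The state is a dict: "time_s": time; "joint_positions": joint angles; "qvel": joint speeds; "tau": joint torques, N m; "position": TCP position; "tcp_rot": TCP orientation; "force": force on the tool from outside, world axes, zero at the start; "moment": the same for the moment, N m; "opening": opening from 0.0 (shut) to 1.0 (fully open).
Only numpy, scipy, OpenCV 4.12 (cv2) and the standard library are available. Lean on these libraries where they do the work, as an engineer would, in place of code of your own. Each camera call takes 0.05 s, during which the arm holds its last target. There are 200 camera calls.

### The job

Game night is over: pack all the wooden dice into the compartment of the round box marked with one stud, and all the wooden sticks into the one marked with two studs, each time turning the lid so that its opening stands over the right compartment. When everything is in, shut the box by turning the opening over the middle of the solid quarter that has no stud; and slide the flat pusher nose first into the slot of its dock until it is fully home. Leave everything else on the bench where it is.

Things in the scene. Friction and masses are not known exactly. Their poses are not given: they have to be found in the camera images.
- gamebox: Fixed round brown box: 180 across, 66 high, wall 14; origin: centre of underside, z up. Dividers along its x and y axes; three compartments (floor 5 up, inner radius 76, a 14 high ridge mid-floor spreads pieces) marked by aluminium studs (10 wide, 4 tall) on the rim mid-arc: one stud x>0,y>0; two x<0,y>0; three x<0,y<0; the quarter x>0,y<0 is solid, without stud.
- box_one (a point): Point at the level of the box's top over the middle of the one-stud compartment, 47 from the axis, at +45 deg in the box's frame.
- box_two (a point): The same for the two-stud compartment (135 deg).
- box_solid (a point): The same for the solid quarter (315 deg): the lid is shut when its opening stands here.
- lid_opening (a point): Centre of the opening in the pale round lid (150 across, flush with the rim, top 66 above the bench), 47 from the box axis; x points radially outward, z up. Opening 46 radially (24 to 70 from the axis) by 44 across. The lid turns about the box axis either way, over many turns, with light friction (0.06 N m), stays where left, cannot come off.
- lid_grip (a point): Point on the box's axis in the aluminium finger bar on top of the lid, 80 above the bench. The bar is 10 thick, 40 long along the point's x axis (the line through the opening), and stands from the lid's top (66) to 94 above the bench. Pinch it across its thickness and turn.
- die1_c (a point): Centre of a loose wooden die, an 18 cube with dark pips, 12 g, lying on the bench; axes along its edges. Two to four dice are there (None if absent).
- die2_c (a point): Centre of a loose wooden die, an 18 cube with dark pips, 12 g, lying on the bench; axes along its edges. Two to four dice are there (None if absent).
- die3_c (a point): Centre of a loose wooden die, an 18 cube with dark pips, 12 g, lying on the bench; axes along its edges. Two to four dice are there (None if absent).
- die4_c (a point): Centre of a loose wooden die, an 18 cube with dark pips, 12 g, lying on the bench; axes along its edges. Two to four dice are there (None if absent).
- stick1_c (a point): Centre of a loose plain wooden stick, 32 (x) by 12 by 12, 12 g, lying on the bench. One or two sticks are there (None if absent).
- stick2_c (a point): Centre of a loose plain wooden stick, 32 (x) by 12 by 12, 12 g, lying on the bench. One or two sticks are there (None if absent).
- pusher: Flat aluminium chip pusher, lying loose on the bench: plate 95 (x) by 60 (y) by 6 thick with an upright grey fin, about 0.12 kg. Origin at the centre of the plate's underside, x towards its nose, z up. The fin is 12 thick (y), 32 long (x), from 6 to 46 above the bench, its middle 28 behind the plate's centre.
- pusher_grip (a point): Middle of the pusher's fin, 30 above the plate's underside, 75.5 behind the nose; axes as the pusher's.
- pusher_nose (a point): Middle of the plate's front edge, 3 above its underside; axes as the pusher's.
- dock: Low wooden dock fixed on the bench, 90 wide (y), 67 long (x), 24 high, with a letterbox slot at bench level open towards its -x side: 66 wide, 12 high, 55 deep, straight along x; two small flared guides (12 high) reach 23 in front of the mouth. Origin at the centre of its underside, x pointing into the slot.
- dock_mouth (a point): Middle of the slot's mouth, 3 above the bench; x points into the slot.
- dock_stop (a point): Middle of the slot's end wall, 3 above the bench: with the pusher fully home its nose is here and its fin stays outside.
- tealight: Bystander: glass tealight holder, 60 across, 55 high; origin at the underside.
- dice_cup: Bystander: blue plastic dice cup, 76 across, 90 high; origin at the underside.
- toy_car: Bystander: red toy car, 70 by 36 by 32; origin at the underside.
- phone_stand: Bystander: aluminium phone stand, 85 by 70, 110 high; origin at the underside.
- remote: Bystander: black remote control, 150 by 42 by 18; origin at the underside.
- mug: Bystander: white mug, 80 across, 95 high; origin at the underside.

How it is judged (in metres and radians):
On the way, in this order (a step that is already met when the one before it is completed fails the run):
1. every die lies in the one-stud compartment and every stick in the two-stud compartment (x of each of die1_c, die2_c, die3_c, die4_c in the frame of gamebox above 0.003 m and y of each of die1_c, die2_c, die3_c, die4_c, stick1_c, stick2_c in the frame of gamebox above 0.003 m and z of die1_c in the frame of gamebox between 0 and 0.056 m and horizontal distance between each of die1_c, die2_c, die3_c, die4_c, stick1_c, stick2_c and gamebox below 0.078 m and z of die2_c in the frame of gamebox between 0 and 0.056 m and z of die3_c in the frame of gamebox between 0 and 0.056 m and z of die4_c in the frame of gamebox between 0 and 0.056 m and x of each of stick1_c, stick2_c in the frame of gamebox below -0.003 m and z of stick1_c in the frame of gamebox between 0 and 0.056 m and z of stick2_c in the frame of gamebox between 0 and 0.056 m), for 0.2 s.
2. the lid's opening is then turned over the solid quarter (horizontal distance between lid_opening and box_solid below 0.009 m), for 0.2 s.
At the end, for the whole second after the job is handed in: All dice below the lid in the one-stud compartment, all sticks in the two-stud one; lid opening within 9 mm of the middle of the solid quarter; pusher flat, straight (0.15 rad) and at rest in the dock, nose within 10 mm of the slot's end; bystanders within 3 cm of their places (all of step 1 and horizontal distance between lid_opening and box_solid below 0.009 m and horizontal distance between pusher_nose and dock_stop below 0.01 m and angle between the x axis of pusher_nose and the x axis of dock, either way round below 0.15 rad and height (world z) of pusher_nose below 0.012 m and linear speed of pusher below 0.02 m/s); the robot touches nothing.
It fails at once if a bystander (tealight, dice cup, toy car, phone stand, remote, mug) is shifted by more than 3 cm (distance of any of tealight, dice_cup, toy_car, phone_stand, remote, mug from where it was at the start of the episode above 0.03 m).
Of die1, die2, die3, die4 only 2 to 4 are there at a start; the rules pass over those that are not, and their reading is None.
Of stick1, stick2 only 1 to 2 are there at a start; the rules pass over those that are not, and their reading is None.
At some moment in a run one of die1, die2, die3, die4, stick1, stick2, pusher may be knocked a few centimetres aside while the robot is not near it.
Once in a run the grip may slacken for a moment while it holds something.
It also fails if it takes over 210 s, if anything falls off the work surface, if the arm or the gripper's body presses on something with over 40 N, if the wrist force passes 120 N, or if a joint passes its speed limit or range.

## Working session

There is one attempt and no reset: what is moved stays moved. The work goes in short steps, Python scripts to look and compute and a shell command to move; the robot and the scene stay as the last step left them, time stands still between calls to the robot, and variables do not carry over. Pictures are saved under pics/ and viewed, about 12 in all and at most 16, crops included, and the job is handed in when it is done.

```bash
mkdir -p pics
cat > h.py <<'E'
import numpy as np, cv2
from rig import bot, vision
def cam(name):
    i=vision.camera_info(name); K=np.array(i["intrinsics"]); d=np.array(i["dist"],float)
    if name=="wrist":
        s=bot.read_state(); T=np.eye(4); T[:3,:3]=np.array(s["tcp_rot"]); T[:3,3]=s["position"]
        W=T@np.array(i["mount"])
    else: W=np.linalg.inv(np.array(i["camera_from_world"]))
    return K,d,W
def shot(name,fn=None):
    c=cam(name); im=vision.capture(name)
    if fn: cv2.imwrite("pics/"+fn,cv2.cvtColor(im,cv2.COLOR_RGB2BGR))
    return im,c
def rays(c,px):
    K,d,W=c; u=cv2.undistortPoints(np.array(px,float).reshape(-1,1,2),K,d).reshape(-1,2)
    r=np.c_[u[:,0],-u[:,1],-np.ones(len(u))]@W[:3,:3].T
    return W[:3,3],r
def plane(c,px,z):
    o,r=rays(c,px); t=(z-o[2])/r[:,2]; return o+r*t[:,None]
def proj(c,P):
    K,d,W=c; p=np.c_[np.atleast_2d(P),np.ones(len(np.atleast_2d(P)))]@np.linalg.inv(W).T
    q=p[:,:3]*[1,-1,-1]
    return cv2.projectPoints(q,np.zeros(3),np.zeros(3),K,d)[0].reshape(-1,2)
E
python3 - <<'E'
from h import *
for n in("scene","side","wrist"):
    im,c=shot(n,n+"0.png"); np.save(f"pics/{n}0.npy",im); print(n,c[2].round(3).tolist(),c[0].round(1).tolist())
s=bot.read_state(); print(s,bot.grip_depth)
E
```

```text
scene [[0.087, -0.667, 0.74, 1.392], [0.996, 0.056, -0.066, 0.024], [0.003, 0.743, 0.67, 0.854], [0.0, 0.0, 0.0, 1.0]] [[379.0, 0.0, 283.0], [0.0, 379.0, 209.4], [0.0, 0.0, 1.0]]
side [[-0.878, 0.279, -0.389, 0.086], [-0.478, -0.478, 0.737, 0.935], [0.019, 0.833, 0.553, 0.705], [0.0, 0.0, 0.0, 1.0]] [[435.5, 0.0, 284.9], [0.0, 435.5, 213.4], [0.0, 0.0, 1.0]]
wrist [[0.253, -0.927, -0.277, 0.081], [0.967, 0.243, 0.073, 0.624], [-0.001, -0.286, 0.958, 0.383], [0.0, 0.0, 0.0, 1.0]] [[364.9, 0.0, 280.3], [0.0, 364.9, 213.3], [0.0, 0.0, 1.0]]
{'time_s': 0.15, 'joint_positions': array([ 6.51168110e+01,  3.02681672e+01,  8.21407367e+01, -1.03028711e-03,
        6.76896686e+01, -1.02266549e+01]), 'qvel': array([-0.08401501, -0.11766098, -0.13550686,  0.06788153, -0.14617955,
        0.08428355]), 'tau': array([ 5.21199127e-04, -4.40430915e+01, -1.76842690e+01,  6.33585197e-02,
        5.53538371e-02, -1.17242648e-04]), 'position': array([0.15786338, 0.6041392 , 0.22177429]), 'tcp_rot': array([[-9.67461610e-01,  2.53016860e-01, -7.08806061e-04],
       [ 2.53017687e-01,  9.67460383e-01, -1.56770245e-03],
       [ 2.89086632e-04, -1.69603241e-03, -9.99998520e-01]]), 'force': array([-0.48604135,  0.8094943 ,  0.2395748 ]), 'moment': array([-0.01292253,  0.00562831,  0.01543801]), 'opening': 1.0038083044558925} -0.0187
```

View pics/scene0.png

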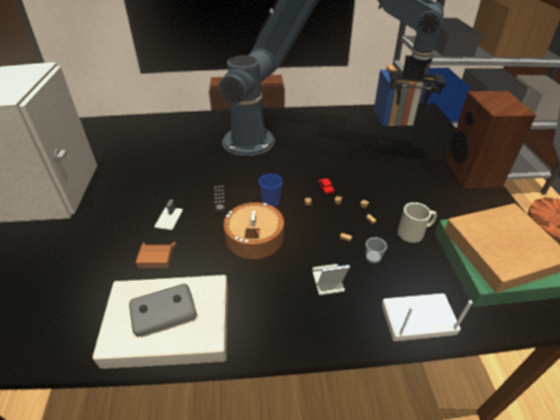

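View pics/side0.png

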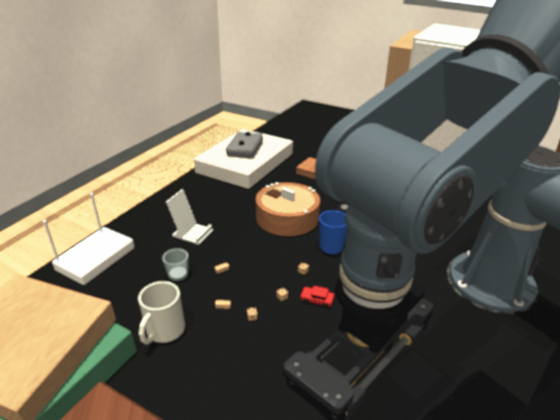

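Scene view: box at (254,228) with its opening near (252,233); dice at (308,201), (338,200) and (365,204); sticks at (371,219) and (346,237); pusher at (169,215); dock at (155,254). The side view shows 3 dice and 2 sticks as well.

Run:
```python
from h import *
im=np.load("pics/scene0.npy"); c=cam("scene")
cv2.imwrite("pics/crop.png",cv2.cvtColor(cv2.resize(im[165:275,125:325],None,fx=4,fy=4,interpolation=cv2.INTER_CUBIC),cv2.COLOR_RGB2BGR))
for n,p,z in [("d",(308,201),.009),("d",(338,200),.009),("d",(365,204),.009),("s",(371,219),.006),("s",(346,237),.006),("box",(254,224),.066),("pusher",(169,218),.0),("dock",(155,254),.012),("mug",(414,236),.0),("tea",(375,258),0),("cup",(270,203),0),("car",(327,189),0),("stand",(330,285),0),("remote",(220,198),.01)]: print(n,plane(c,[p],z)[0].round(3))
hsv=cv2.cvtColor(im,cv2.COLOR_RGB2HSV)
m=cv2.inRange(hsv,(8,80,120),(25,255,255)); m[:,:295]=0;m[:,385:]=0;m[:180]=0;m[250:]=0
n,l,st,ce=cv2.connectedComponentsWithStats(m)
for i in range(1,n):
  if st[i,4]>5: print(st[i],ce[i].round(1),plane(c,[ce[i]],.008)[0].round(4))
```

```text
d [0.422 0.196 0.009]
d [0.426 0.3   0.009]
d [0.454 0.388 0.009]
s [0.525 0.39  0.006]
s [0.598 0.291 0.006]
box [0.578 0.01  0.066]
pusher [ 0.459 -0.271  0.   ]
dock [ 0.626 -0.288  0.012]
mug [ 0.608  0.51  -0.   ]
tea [0.685 0.361 0.   ]
cup [0.412 0.066 0.   ]
car [0.352 0.275 0.   ]
stand [ 0.77   0.211 -0.   ]
remote [ 0.382 -0.104  0.01 ]
[335 196   7   6  28] [337.9 198.4] [0.416  0.3013 0.008 ]
[305 198   6   6  30] [307.5 200.1] [0.4162 0.1952 0.008 ]
[361 200   8   5  30] [364.1 202.1] [0.443  0.3875 0.008 ]
[367 214   9   8  42] [370.8 217.6] [0.5209 0.3904 0.008 ]
[340 233  12   7  52] [345.7 235.9] [0.5955 0.2907 0.008 ]
```

View pics/crop.png

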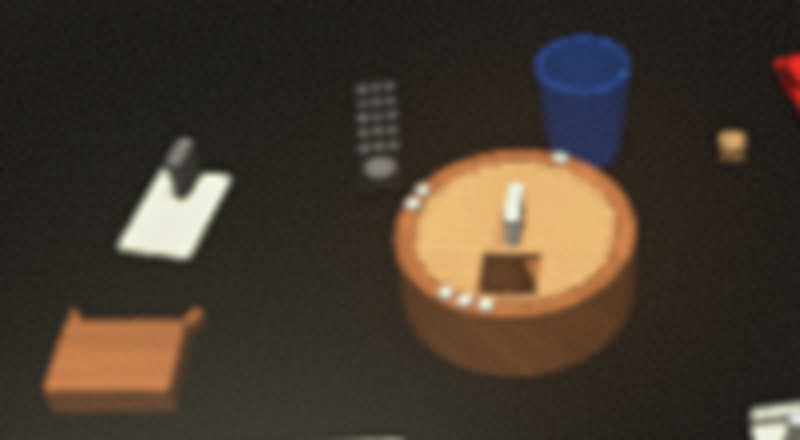

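Crop: the one-stud mark is at full-frame pixel (265,204), two studs at (229,214), three at (241,239); the opening points in +x. Next I move the wrist camera over the pieces, squaring the tool to the world axes.

```bash
python3 -m jog '[[[-182,-120,-40],[0,0,-7.3],0],[[-364,-240,-40],[0,0,-14.7],0],[[-364,-240,-40],[0,0,-14.7],0],[[-364,-240,-40],[0,0,-14.7],0],[[-364,-240,-40],[0,0,-14.7],0],[[-364,-240,-40],[0,0,-14.7],0],[[-364,-240,-40],[0,0,-14.7],0],[[-364,-240,-40],[0,0,-14.7],0],[[-364,-240,-40],[0,0,-14.7],0],[[-364,-240,-40],[0,0,-14.7],0],[[-364,-240,-40],[0,0,-14.7],0],[[-364,-240,-40],[0,0,-14.7],0]]'
cat >> h.py <<'E'
def find(im,c,z,lo=(8,80,110),hi=(25,255,255),box=None):
    hsv=cv2.cvtColor(im,cv2.COLOR_RGB2HSV); m=cv2.inRange(hsv,lo,hi)
    cs,_=cv2.findContours(m,cv2.RETR_EXTERNAL,cv2.CHAIN_APPROX_NONE)
    for k in cs:
        if not 40<cv2.contourArea(k)<6000: continue
        P=plane(c,k.reshape(-1,2),z)
        (cx,cy),(w,h),a=cv2.minAreaRect((P[:,:2]*1000).astype(np.float32))
        if h>w: a+=90; w,h=h,w
        print(f"c=({cx:.1f},{cy:.1f}) size {w:.0f}x{h:.0f} long-axis {a%180:.0f} px {k.reshape(-1,2).mean(0).round()}")
def tcp():
    s=bot.read_state(); R=np.array(s["tcp_rot"])
    print("t",round(s["time_s"],2),"tcp",(np.array(s["position"])*1000).round(1),"yaw",np.degrees(np.arctan2(R[1,0],R[0,0])).round(2),"tilt",np.degrees(R[:2,2]).round(2),"F",np.round(s["force"],1),"open",round(s["opening"]*87,1))
E
python3 - <<'E'
from h import *
tcp(); im,c=shot("wrist","w1.png"); np.save("pics/w1.npy",im); find(im,c,.016)
im,c=shot("side");
E
```

```text
time_s: 1.15
position: [0.4537, 0.2769, 0.263]
tcp_rot: [[-1.0, 0.005, 0.003], [0.005, 1.0, -0.001], [-0.003, -0.001, -1.0]]
force: [-0.3, 0.6, 0.2]
opening: 1.002
t 1.15 tcp [453.7 276.9 263. ] yaw 179.72 tilt [ 0.19 -0.06] F [-0.3  0.6  0.2] open 87.2
c=(725.8,443.0) size 415x39 long-axis 90 px [408. 377.]
c=(639.2,530.6) size 100x41 long-axis 14 px [482. 318.]
c=(636.3,20.7) size 100x41 long-axis 165 px [ 79. 318.]
c=(591.9,290.9) size 37x19 long-axis 61 px [291. 286.]
c=(567.7,-5.4) size 117x13 long-axis 84 px [ 52. 270.]
c=(520.3,388.5) size 38x15 long-axis 28 px [375. 231.]
c=(527.8,39.3) size 174x99 long-axis 46 px [ 80. 241.]
c=(449.4,384.5) size 25x21 long-axis 40 px [376. 172.]
c=(423.4,300.0) size 21x21 long-axis 67 px [301. 149.]
c=(421.7,196.9) size 22x22 long-axis 86 px [208. 148.]
```

View pics/w1.png

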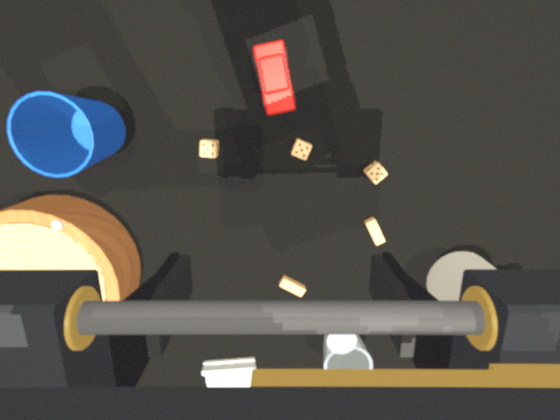

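Wrist view 1: dice at px (208,148), (301,149) and (376,172); sticks at (375,231) and (291,286). All were measured. Next are the box and the pusher/dock.

```bash
python3 -m jog '[[[-86,-267,-37],[0,0,-0.3],0],[[-86,-267,-37],[0,0,-0.3],0],[[-86,-267,-37],[0,0,-0.3],0],[[-86,-267,-37],[0,0,-0.3],0],[[-86,-267,-37],[0,0,-0.3],0],[[-86,-267,-37],[0,0,-0.3],0],[[-86,-267,-37],[0,0,-0.3],0],[[-86,-267,-37],[0,0,-0.3],0],[[-86,-267,-37],[0,0,-0.3],0],[[-86,-267,-37],[0,0,-0.3],0]]' | tail -1
python3 - <<'E'
from h import *
tcp(); im,c=shot("wrist","w2.png"); np.save("pics/w2.npy",im); np.save("pics/w2W.npy",c[2])
E
python3 -m jog '[[[30,-280,0],[0,0,0],0],[[30,-280,0],[0,0,0],0],[[30,-280,0],[0,0,0],0],[[30,-280,0],[0,0,0],0],[[30,-280,0],[0,0,0],0],[[30,-280,0],[0,0,0],0],[[30,-280,0],[0,0,0],0],[[30,-280,0],[0,0,0],0],[[30,-280,0],[0,0,0],0]]' | tail -1
python3 - <<'E'
from h import *
tcp(); im,c=shot("wrist","w3.png"); np.save("pics/w3.npy",im); np.save("pics/w3W.npy",c[2])
E
```

```text
opening: 1.002
t 2.08 tcp [534.6  15.2 299. ] yaw -179.58 tilt [-0.12  0.08] F [0.1 0.7 0.4] open 87.2
opening: 0.999
t 2.88 tcp [ 507.4 -266.   298.9] yaw -179.69 tilt [-0.05  0.1 ] F [-0.3  0.7  0.4] open 86.9
```

View pics/w2.png

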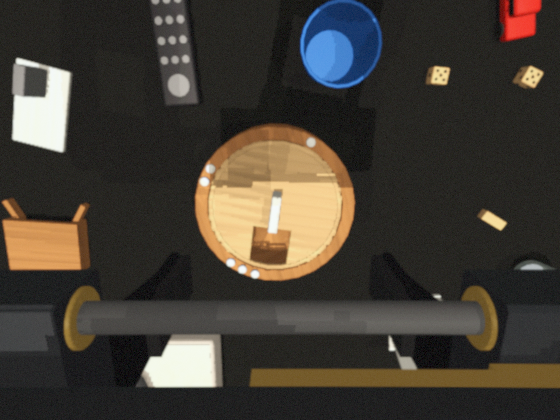

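View pics/w3.png

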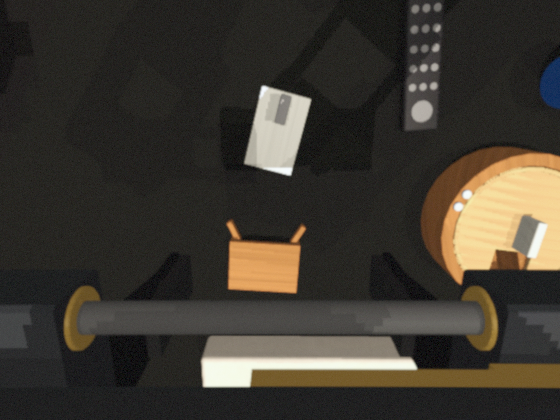

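Wrist 2: box centred near px (275,202), studs at (311,143) / (206,175) / (243,270), opening at (270,246), bar at (276,211). Wrist 3: pusher plate corners around (263,86)–(291,176) with the nose pointing down; dock top (230,239)–(297,293) with its mouth at the top of the picture.

Run:
```python
from h import *
i=vision.camera_info("wrist");K=np.array(i["intrinsics"]);d=np.array(i["dist"],float)
im=np.load("pics/w2.npy"); c=(K,d,np.load("pics/w2W.npy")); hsv=cv2.cvtColor(im,cv2.COLOR_RGB2HSV)
# studs
m=cv2.inRange(hsv,(0,0,130),(180,60,255)); n,l,st,ce=cv2.connectedComponentsWithStats(m)
S=[]
for k in range(1,n):
    if 12<st[k,4]<120 and 190<ce[k][0]<365 and 120<ce[k][1]<290: P=plane(c,[ce[k]],.070)[0]; S.append(P); print("stud",ce[k].round(1),st[k,4],(P*1000).round(1))
# box outer
m=cv2.inRange(hsv,(5,60,60),(30,255,255)); m[:,:180]=0;m[:,370:]=0;m[290:]=0
cs,_=cv2.findContours(m,0,1); k=max(cs,key=cv2.contourArea).reshape(-1,2)
P=plane(c,k,.066)[:,:2]*1000; (cx,cy),r=cv2.minEnclosingCircle(P.astype(np.float32)); print("rim circ",cx,cy,r, "ell",cv2.fitEllipse(P.astype(np.float32)))
S=np.array(S)[:,:2]*1000
a=np.c_[2*S,np.ones(len(S))]; x=np.linalg.lstsq(a,(S**2).sum(1),rcond=None)[0]; C=x[:2]; print("stud circle",C, np.sqrt(x[2]+C@C)); print("ang",np.degrees(np.arctan2(*(S-C).T[::-1])).round(1), np.degrees(np.arctan2(*(S-[cx,cy]).T[::-1])).round(1))
# opening
m=(im.max(2)<110).astype(np.uint8)*255; mm=np.zeros_like(m); mm[222:272,240:300]=m[222:272,240:300]
cs,_=cv2.findContours(mm,0,1); k=max(cs,key=cv2.contourArea).reshape(-1,2); P=plane(c,k,.066)[:,:2]*1000
print("opening",cv2.minAreaRect(P.astype(np.float32)))
# bar top
m=cv2.inRange(hsv,(0,0,60),(180,60,255)); mm=np.zeros_like(m); mm[180:240,262:292]=m[180:240,262:292]
cs,_=cv2.findContours(mm,0,1); k=max(cs,key=cv2.contourArea).reshape(-1,2); P=plane(c,k,.094)[:,:2]*1000
print("bar",cv2.minAreaRect(P.astype(np.float32)))
im=np.load("pics/w3.npy"); c=(K,d,np.load("pics/w3W.npy")); hsv=cv2.cvtColor(im,cv2.COLOR_RGB2HSV)
m=cv2.inRange(hsv,(0,0,90),(180,110,255)); m[:70]=0;m[190:]=0;m[:,:230]=0;m[:,330:]=0
k=max(cv2.findContours(m,0,1)[0],key=cv2.contourArea).reshape(-1,2); P=plane(c,k,.006)[:,:2]*1000; print("pusher",cv2.minAreaRect(P.astype(np.float32)))
m=cv2.inRange(hsv,(3,90,60),(25,255,255)); m[:236]=0;m[298:]=0;m[:,:215]=0;m[:,312:]=0
k=max(cv2.findContours(m,0,1)[0],key=cv2.contourArea).reshape(-1,2); P=plane(c,k,.024)[:,:2]*1000; print("dock",cv2.minAreaRect(P.astype(np.float32)))
for nm,q,z in (("pusher",[(263,86),(311,99),(291,176),(245,164)],.006),("dock",[(230,239),(300,241),(297,293),(229,291)],.024)):
    print(nm,(plane(c,q,z)*1000).round(1)[:,:2].tolist())
e=cv2.resize(np.vstack([np.load("pics/w2.npy")[115:290,185:365]]),None,fx=3.3,fy=3.3,interpolation=cv2.INTER_CUBIC); cv2.imwrite("pics/c2.png",e[:,:,::-1])
```

```text
stud [310.4 141.8] 67 [492.8  47.1  70. ]
stud [209.7 168.1] 70 [521.4 -60.4  70. ]
stud [204.1 181. ] 70 [535.6 -67.2  70. ]
stud [230.1 262.3] 66 [631.4 -42.   70. ]
stud [241.8 269. ] 67 [639.9 -28.7  70. ]
stud [254.5 273.8] 64 [646.  -13.9  70. ]
rim circ 565.648193359375 9.467301368713379 91.86990356445312 ell ((565.0260620117188, 9.816205978393555), (177.61241149902344, 181.30300903320312), 140.32044982910156)
stud circle [566.45429446   9.3481168 ] 82.78135280504489
ang [ 152.8 -122.9 -112.   -38.3  -27.4  -16.3] [ 152.6 -122.3 -111.4  -38.1  -27.2  -16.2]
opening ((624.265625, 1.8055400848388672), (39.822914123535156, 17.70771598815918), 84.19393920898438)
bar ((563.809814453125, 9.53115177154541), (10.39932632446289, 45.098419189453125), 82.5443344116211)
pusher ((460.2350769042969, -270.57489013671875), (62.30131912231445, 97.29904174804688), 75.7239761352539)
dock ((627.6572265625, -286.91754150390625), (94.45662689208984, 81.76290130615234), 87.93238830566406)
pusher [[407.8, -286.2], [422.0, -229.3], [514.7, -251.8], [499.8, -309.5]]
dock [[592.9, -329.1], [595.3, -239.8], [669.4, -242.3], [666.7, -332.9]]
```

View pics/c2.png

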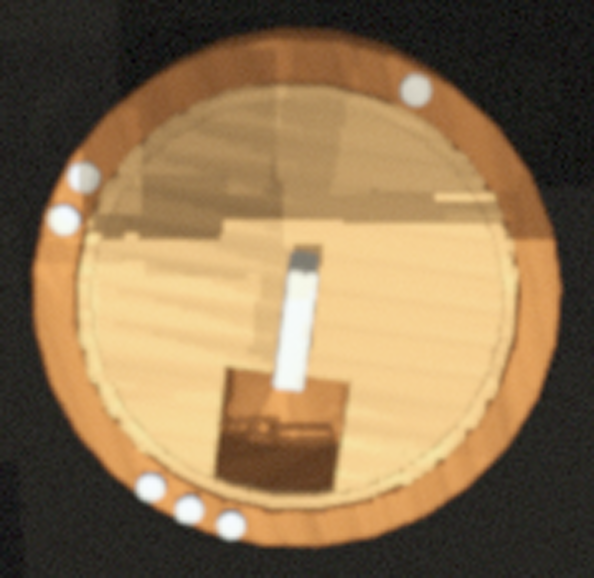

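Box centre is about (566, 9.4). The mark angles are one stud 152.7°, two 242.7°, solid 62.7°. The opening stands at -7.5°, so the plan is sticks first (turn -110°), dice next (-90°), then shut (-90°). First I go over the bar.

```bash
python3 -m jog '[[[-58,275,20],[0,0,7],0],[[-58,275,20],[0,0,8],0],[[-58,275,40],[0,0,8],0],[[-58,275,60],[0,0,8],0],[[-58,275,100],[0,0,8],0],[[-58,275,160],[0,0,8],0],[[-58,275,169],[0,0,8],0],[[-58,275,169],[0,0,8],0],[[-58,275,169],[0,0,8],0],[[-58,275,169],[0,0,8],0],[[-58,275,169],[0,0,8],0],[[-58,275,169],[0,0,8],0]]' | tail -1
python3 - <<'E'
from h import *
tcp(); im,c=shot("wrist","w4.png")
hsv=cv2.cvtColor(im,cv2.COLOR_RGB2HSV)
C=proj(c,[[.566,.0094,.094],[.566+.02*np.cos(np.radians(-7.5)),.0094+.02*np.sin(np.radians(-7.5)),.094],[.566-.02*np.cos(np.radians(-7.5)),.0094-.02*np.sin(np.radians(-7.5)),.094]]); print(C.round())
E
```

```text
opening: 1.0
t 3.93 tcp [564.4   9.3 132. ] yaw 172.47 tilt [ 0.13 -0.04] F [-0.7  0.3  0.7] open 87.0
[[281. 248.]
 [281. 279.]
 [281. 215.]]
```

View pics/w4.png

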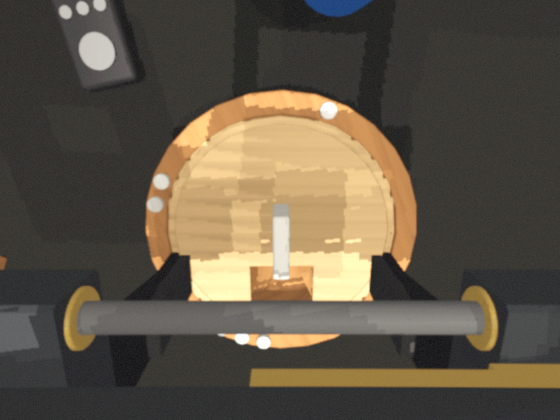

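The bar lies exactly where predicted (px 281, rows 217–280). Descending, pinching and turning -110° (positive tool z).

```bash
python3 -m jog '[[[-1,0,30],[0,0,0],0],[[-1,0,61],[0,0,0],0],[[-1,0,61],[0,0,0],0.5],[[-1,0,61],[0,0,0],1],[[-1,0,61],[0,0,0],1],[[-1,0,61],[0,0,0],1],[[-1,0,61],[0,0,0],1],[[-1,0,61],[0,0,0],1],[[-1,0,61],[0,0,0],1],[[-1,0,61],[0,0,0],1],[[-1,0,61],[0,0,0],1],[[-1,0,61],[0,0,0],1]]'
python3 -m jog '[[[0,0,0],[0,0,5],1],[[0,0,0],[0,0,10],1],[[0,0,0],[0,0,15],1],[[0,0,0],[0,0,20],1],[[0,0,0],[0,0,25],1],[[0,0,0],[0,0,30],1],[[0,0,0],[0,0,35],1],[[0,0,0],[0,0,40],1],[[0,0,0],[0,0,45],1],[[0,0,0],[0,0,50],1],[[0,0,0],[0,0,55],1],[[0,0,0],[0,0,55],1]]'
python3 -m jog '[[[0,0,0],[0,0,5],1],[[0,0,0],[0,0,10],1],[[0,0,0],[0,0,15],1],[[0,0,0],[0,0,20],1],[[0,0,0],[0,0,25],1],[[0,0,0],[0,0,30],1],[[0,0,0],[0,0,35],1],[[0,0,0],[0,0,40],1],[[0,0,0],[0,0,45],1],[[0,0,0],[0,0,50],1],[[0,0,0],[0,0,54.8],1],[[0,0,0],[0,0,54.8],1]]'
python3 -c "from h import *;tcp()"
```

```text
time_s: 4.98
position: [0.5648, 0.0085, 0.0696]
tcp_rot: [[-0.991, 0.133, 0.0], [0.133, 0.991, -0.0], [-0.0, -0.0, -1.0]]
force: [-0.4, 1.2, -0.2]
opening: 0.327
time_s: 5.98
position: [0.5667, 0.0105, 0.0694]
tcp_rot: [[-0.455, 0.89, 0.004], [0.89, 0.455, 0.003], [0.001, 0.005, -1.0]]
force: [5.1, 7.3, -2.4]
opening: 0.111
time_s: 6.98
position: [0.5682, 0.0104, 0.0695]
tcp_rot: [[0.465, 0.885, 0.007], [0.885, -0.465, 0.003], [0.006, 0.005, -1.0]]
force: [7.2, 7.7, -5.2]
opening: 0.11
t 6.98 tcp [568.2  10.4  69.5] yaw 62.28 tilt [0.41 0.16] F [ 7.2  7.7 -5.2] open 9.6
```

```bash
python3 -m jog '[[[0,0,0],[0,0,0],0.6],[[0,0,0],[0,0,0],0.6],[[0,0,0],[0,0,0],0.6],[[0,0,0],[0,0,0],0.6],[[0,0,0],[0,0,0],0.6],[[0,0,-40],[0,0,0],0.4],[[0,0,-80],[0,0,0],0],[[0,0,-100],[0,0,0],0],[[0,0,-100],[0,0,0],0],[[0,0,-100],[0,0,0],0]]' | tail -1
python3 - <<'E'
from h import *
tcp(); im,c=shot("wrist","w5.png")
hsv=cv2.cvtColor(im,cv2.COLOR_RGB2HSV)
for a in (-117.3,):
    u=np.array([np.cos(np.radians(a)),np.sin(np.radians(a))]); 
    print(proj(c,[[*(np.array([.566,.0094])+u*r),.094] for r in(-.02,.02)]).round(1).tolist(), proj(c,[[*(np.array([.566,.0094])+u*r),.066] for r in(.024,.07)]).round(1).tolist())
m=cv2.inRange(hsv,(0,0,130),(180,60,255)); n,l,st,ce=cv2.connectedComponentsWithStats(m)
for k in range(1,n):
    if 12<st[k,4]<900 and 120<ce[k][0]<430 and ce[k][1]<320: print(ce[k].round(1),st[k,4],(plane(c,[ce[k]],.07)[0]*1000).round(1))
E
```

```text
opening: 0.695
t 7.82 tcp [565.3   8.2 170.9] yaw 62.53 tilt [ 0.17 -0.04] F [ 0.3 -0.5 -0.8] open 60.5
[[280.6, 193.3], [280.8, 248.8]] [[280.7, 239.9], [280.8, 292.9]]
[391.8 189.7] 161 [646.4 -13.4  70. ]
[281.9 215.9] 896 [565.4   6.1  70. ]
[171.5 211.1] 144 [493.9  47.6  70. ]
[392.2 210.1] 152 [640.6 -28.   70. ]
[388.4 230.1] 147 [632.  -41.4  70. ]
```

View pics/w5.png

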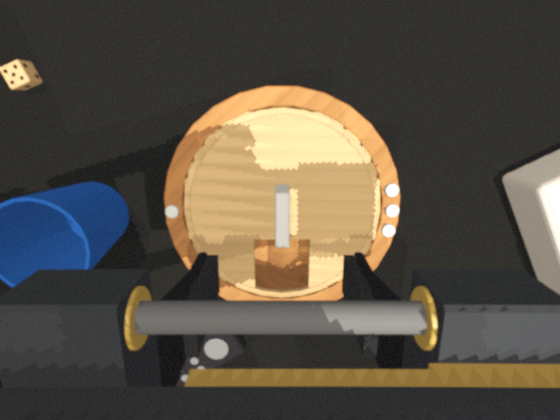

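The opening is over the two-stud side (px 282,265), in line with the prediction. Next is the first stick.

```bash
cat >> h.py <<'E'
def go(x,y,z,yaw):
    s=bot.read_state(); R=np.array(s["tcp_rot"]); p=np.array(s["position"])*1000
    d=R.T@(np.array([x,y,z])-p); y0=np.degrees(np.arctan2(R[1,0],R[0,0])); w=-((yaw-y0+180)%360-180)
    j=s["joint_positions"]; print("go",d.round(1),"wz",round(w,1),"rows>=",int(max(np.linalg.norm(d)/41.7,abs(w)/7.16)+1),"j6",round(j[5],1),"->~",round(j[5]+w+np.degrees(np.arctan2(y,x))-j[0],1))
def near(name,z,x,y,r=45):
    im,c=shot(name); hsv=cv2.cvtColor(im,cv2.COLOR_RGB2HSV); m=cv2.inRange(hsv,(8,70,90),(28,255,255))
    out=[]
    for k in cv2.findContours(m,0,1)[0]:
        if cv2.contourArea(k)<15: continue
        P=plane(c,k.reshape(-1,2),z)[:,:2]*1000; (cx,cy),(w,h),a=cv2.minAreaRect(P.astype(np.float32))
        if np.hypot(cx-x,cy-y)>r: continue
        if h>w: a+=90; w,h=h,w
        print(f"  {name} c=({cx:.1f},{cy:.1f}) {w:.0f}x{h:.0f} axis {a%180:.0f}"); out.append((cx,cy,a%180))
    return out
E
python3 -m jog '[[[160,-108,20],[0,0,7],0],[[316,-215,40],[0,0,32],0],[[316,-215,40],[0,0,32],0],[[316,-215,40],[0,0,32],0],[[316,-215,40],[0,0,32],0],[[316,-215,40],[0,0,32],0],[[316,-215,40],[0,0,32],0],[[316,-215,40],[0,0,32],0],[[316,-215,40],[0,0,32],0],[[316,-215,40],[0,0,32],0],[[316,-215,40],[0,0,32],0],[[316,-215,40],[0,0,32],0]]' | tail -1
python3 - <<'E'
from h import *
tcp(); r=near("wrist",.006,520,388)
for q in r: go(q[0],q[1],3,q[2])
E
```

```text
opening: 1.0
t 8.87 tcp [517.6 388.3 127. ] yaw 30.7 tilt [-0.23 -0.15] F [ 0.  -0.6 -0.2] open 87.0
  wrist c=(523.2,390.3) 35x13 axis 28
go [  6.4  -0.2 124.5] wz 2.9 rows>= 3 j6 86.3 ->~ 99.0
```

```bash
python3 -m jog '[[[6,0,40],[0,0,3],0],[[6,0,80],[0,0,3],0.3],[[6,0,110],[0,0,3],0.6],[[6,0,125],[0,0,3],0.7],[[6,0,125],[0,0,3],1],[[6,0,125],[0,0,3],1],[[6,0,125],[0,0,3],1],[[6,0,125],[0,0,3],1],[[6,0,125],[0,0,3],1],[[6,0,125],[0,0,3],1],[[6,0,125],[0,0,3],1],[[6,0,125],[0,0,3],1]]' | tail -1
python3 -m jog '[[[0,0,0],[0,0,0],1],[[0,0,0],[0,0,0],1],[[0,0,-40],[0,0,0],1],[[0,0,-80],[0,0,0],1],[[0,0,-120],[0,0,0],1],[[0,0,-150],[0,0,0],1],[[0,0,-150],[0,0,0],1]]'
python3 - <<'E'
from h import *
tcp();go(544.4,-32.4,120,62.7)
E
```

```text
opening: 0.251
time_s: 10.5
position: [0.5292, 0.3936, 0.1624]
tcp_rot: [[0.886, 0.463, 0.013], [0.463, -0.886, 0.007], [0.015, 0.0, -1.0]]
force: [1.0, 0.6, -0.1]
opening: 0.133
t 10.5 tcp [529.2 393.6 162.4] yaw 27.57 tilt [0.77 0.4 ] F [ 1.   0.6 -0.1] open 11.6
go [-184.3  384.7   39.7] wz -35.1 rows>= 11 j6 89.4 ->~ 23.9
```

```bash
python3 -m jog '[[[-184,385,5],[0,0,-7],1],[[-184,385,10],[0,0,-35],1],[[-184,385,15],[0,0,-35],1],[[-184,385,20],[0,0,-35],1],[[-184,385,20],[0,0,-35],1],[[-184,385,20],[0,0,-35],1],[[-184,385,20],[0,0,-35],1],[[-184,385,20],[0,0,-35],1],[[-184,385,20],[0,0,-35],1],[[-184,385,20],[0,0,-35],1],[[-184,385,40],[0,0,-35],1],[[-184,385,40],[0,0,-35],1]]'|tail -1
python3 - <<'E'
from h import *
tcp();go(544.4,-32.4,74,62.7); im,c=shot("wrist","w6.png")
E
```

```text
opening: 0.129
t 11.5 tcp [538.8 -39.6 112.1] yaw 62.23 tilt [-0.18 -0.02] F [-0.8  1.1 -0.7] open 11.2
go [ 9.1  1.7 38.1] wz -0.5 rows>= 1 j6 11.8 ->~ 24.0
```

View pics/w6.png

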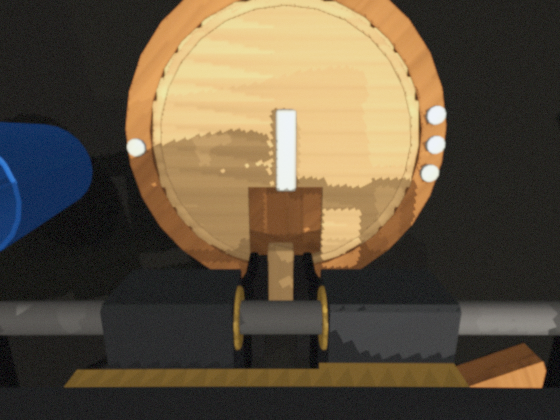

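The stick is in the grip (px 281,270) just short of the opening centre. I let the arm settle, then correct.

```bash
python3 -m jog '[[[0,0,20],[0,0,0],1],[[0,0,20],[0,0,0],1],[[0,0,20],[0,0,0],1]]'|tail -1
python3 - <<'E'
from h import *
tcp();go(544.4,-32.4,74,62.7)
E
```

```text
opening: 0.135
t 11.8 tcp [538.7 -33.9  94.1] yaw 62.63 tilt [-0.16  0.06] F [-0.2 -0.2  0.5] open 11.7
go [ 4.   4.5 20.1] wz -0.1 rows>= 1 j6 11.9 ->~ 23.9
```

```bash
python3 -m jog '[[[4,4.5,10],[0,0,0],1],[[4,4.5,20],[0,0,0],1],[[4,4.5,20],[0,0,0],1],[[4,4.5,20],[0,0,0],1],[[4,4.5,20],[0,0,0],0.55],[[4,4.5,20],[0,0,0],0.55],[[4,4.5,20],[0,0,0],0.55],[[4,4.5,20],[0,0,0],0.55],[[4,4.5,20],[0,0,0],0.55],[[4,4.5,20],[0,0,0],0.55],[[4,4.5,-20],[0,0,0],0.5],[[4,4.5,-60],[0,0,0],0]]'
python3 - <<'E'
from h import *
tcp();go(592,291,130,58); im,c=shot("wrist"); im2,_=shot("scene"); e=np.hstack([im[60:360,130:430],cv2.resize(im2[190:260,215:295],(343,300),interpolation=cv2.INTER_CUBIC)]); cv2.imwrite("pics/w7.png",e[:,:,::-1]); near("scene",.006,523,390); near("scene",.006,592,291);near("scene",.009,420,197);near("scene",.009,422,300);near("scene",.009,449,385)
E
```

```text
time_s: 12.8
position: [0.5432, -0.0335, 0.1523]
tcp_rot: [[0.461, 0.887, -0.009], [0.887, -0.461, 0.002], [-0.002, -0.009, -1.0]]
force: [2.0, -0.0, 0.1]
opening: 0.507
t 12.8 tcp [543.2 -33.5 152.3] yaw 62.53 tilt [-0.49  0.13] F [ 2.  -0.   0.1] open 44.1
go [ 310.4 -106.2   22.6] wz 4.5 rows>= 8 j6 12.2 ->~ 58.2
  scene c=(594.5,290.3) 37x25 axis 59
  scene c=(419.4,195.2) 37x24 axis 175
  scene c=(421.1,298.5) 40x22 axis 152
  scene c=(446.6,385.3) 34x24 axis 135
```

View pics/w7.png

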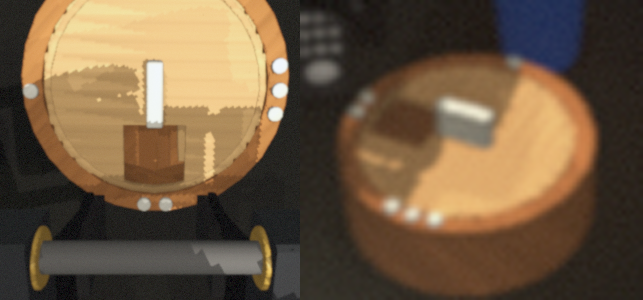

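The stick is in: nothing is on the lid or between the fingers. Second stick.

```bash
python3 -m jog '[[[100,-34,0],[0,0,4.5],0],[[310,-106,22],[0,0,4.5],0],[[310,-106,22],[0,0,4.5],0],[[310,-106,22],[0,0,4.5],0],[[310,-106,22],[0,0,4.5],0],[[310,-106,22],[0,0,4.5],0],[[310,-106,22],[0,0,4.5],0],[[310,-106,22],[0,0,4.5],0],[[310,-106,22],[0,0,4.5],0],[[310,-106,22],[0,0,4.5],0],[[310,-106,22],[0,0,4.5],0],[[310,-106,22],[0,0,4.5],0]]'|tail -1
python3 - <<'E'
from h import *
tcp(); r=near("wrist",.006,592,291)
for q in r: go(q[0],q[1],3,q[2])
E
```

```text
opening: 0.997
t 14.15 tcp [593.7 288.5 131.6] yaw 57.97 tilt [-0.13 -0.06] F [-0.8 -0.3  0.4] open 86.8
  wrist c=(596.6,290.8) 35x14 axis 58
go [  3.6   0.9 129. ] wz -0.5 rows>= 4 j6 48.3 ->~ 57.6
```

```bash
python3 -m jog '[[[4,1,40],[0,0,0],0],[[4,1,80],[0,0,0],0.3],[[4,1,110],[0,0,0],0.6],[[4,1,129],[0,0,0],0.7],[[4,1,129],[0,0,0],1],[[4,1,129],[0,0,0],1],[[4,1,129],[0,0,0],1],[[4,1,129],[0,0,0],1],[[4,1,129],[0,0,0],1],[[4,1,129],[0,0,0],1],[[4,1,129],[0,0,0],1],[[4,1,129],[0,0,0],1]]' | tail -1
python3 -m jog '[[[0,0,0],[0,0,0],1],[[0,0,0],[0,0,0],1],[[0,0,-40],[0,0,0],1],[[0,0,-80],[0,0,0],1],[[0,0,-120],[0,0,0],1],[[0,0,-130],[0,0,0],1],[[0,0,-130],[0,0,0],1],[[0,0,-130],[0,0,0],1],[[0,0,-130],[0,0,0],1]]' |tail -1
python3 - <<'E'
from h import *
tcp();go(544.4,-32.4,95,62.7)
E
```

```text
opening: 0.248
opening: 0.135
t 15.95 tcp [595.8 292.4 131.6] yaw 58.05 tilt [-0.22 -0.07] F [-0.4  0.8 -0.4] open 11.8
go [-302.7  128.4   37.2] wz -4.7 rows>= 8 j6 48.5 ->~ 23.9
```

```bash
python3 -m jog '[[[-303,128,0],[0,0,-4.7],1],[[-303,128,0],[0,0,-4.7],1],[[-303,128,0],[0,0,-4.7],1],[[-303,128,0],[0,0,-4.7],1],[[-303,128,0],[0,0,-4.7],1],[[-303,128,0],[0,0,-4.7],1],[[-303,128,0],[0,0,-4.7],1],[[-303,128,0],[0,0,-4.7],1],[[-303,128,20],[0,0,-4.7],1],[[-303,128,37],[0,0,-4.7],1],[[-303,128,37],[0,0,-4.7],1],[[-303,128,37],[0,0,-4.7],1]]'|tail -1
python3 - <<'E'
from h import *
tcp();go(544.4,-32.4,74,62.7)
E
```

```text
opening: 0.133
t 16.95 tcp [543.5 -31.6  94.2] yaw 62.72 tilt [-0.35  0.1 ] F [-0.4  1.2  1.6] open 11.6
go [-0.3  1.3 20.2] wz 0.0 rows>= 1 j6 12.2 ->~ 23.9
```

```bash
python3 -m jog '[[[0,1,20],[0,0,0],1],[[0,1,20],[0,0,0],1],[[0,1,20],[0,0,0],1],[[0,1,20],[0,0,0],0.55],[[0,1,20],[0,0,0],0.55],[[0,1,20],[0,0,0],0.55],[[0,1,20],[0,0,0],0.55],[[0,1,20],[0,0,0],0.55],[[0,1,20],[0,0,0],0.55],[[0,1,-20],[0,0,0],0.5],[[0,1,-35],[0,0,0],0.4],[[0,1,-35],[0,0,0],0.4]]'|tail -1
python3 - <<'E'
from h import *
tcp();go(566,9.4,118,62.7); im,c=shot("wrist","w8.png")
E
```

```text
opening: 0.557
t 17.95 tcp [549.1 -33.  134.7] yaw 62.75 tilt [ 0.39 -0.1 ] F [ 0.3 -0.  -0.4] open 48.5
go [45.4 -4.6 16.7] wz 0.0 rows>= 2 j6 12.2 ->~ 28.3
```

```bash
python3 -c "
import cv2,numpy as np
im=cv2.imread('pics/w8.png'); h=cv2.cvtColor(im,cv2.COLOR_BGR2HSV)
m=cv2.imread('pics/w6.png')
print(h[185:300:8,282].tolist()); print(h[240,240:330:6].tolist())"
```

```text
[[25, 21, 218], [20, 31, 162], [12, 147, 113], [13, 159, 128], [13, 151, 128], [14, 152, 181], [13, 161, 127], [13, 153, 108], [13, 155, 102], [14, 147, 109], [17, 128, 146], [15, 90, 124], [20, 27, 172], [60, 15, 34], [10, 23, 34]]
[[17, 127, 144], [13, 158, 102], [12, 156, 98], [12, 165, 102], [12, 144, 99], [13, 159, 109], [13, 159, 122], [13, 159, 111], [14, 162, 107], [12, 159, 109], [12, 165, 105], [15, 139, 121], [18, 121, 168], [17, 119, 174], [17, 119, 173]]
```

No stick shows in the opening, so it fell through. Back to the bar.

```bash
python3 -m jog '[[[47,-2,0],[0,0,0],0.4],[[47,-2,0],[0,0,0],0.4],[[47,-2,0],[0,0,0],0.4],[[47,-2,0],[0,0,0],0.4]]'|tail -1
python3 - <<'E'
from h import *
tcp();go(566,9.4,70,62.7)
E
```

```text
opening: 0.596
t 18.33 tcp [565.3  10.6 130.5] yaw 62.84 tilt [-0.14 -0.  ] F [ 0.7 -0.2  0.6] open 51.9
go [-0.7  1.3 60.5] wz 0.1 rows>= 2 j6 17.0 ->~ 28.3
```

```bash
python3 -m jog '[[[-1,1,30],[0,0,0],0.4],[[-1,1,60],[0,0,0],0.4],[[-1,1,60],[0,0,0],1],[[-1,1,60],[0,0,0],1],[[-1,1,60],[0,0,0],1],[[-1,1,60],[0,0,0],1],[[-1,1,60],[0,0,0],1],[[-1,1,60],[0,0,0],1],[[-1,1,60],[0,0,0],1],[[-1,1,60],[0,0,0],1]]'|tail -1
python3 -m jog '[[[0,0,0],[0,0,5],1],[[0,0,0],[0,0,10],1],[[0,0,0],[0,0,15],1],[[0,0,0],[0,0,20],1],[[0,0,0],[0,0,25],1],[[0,0,0],[0,0,30],1],[[0,0,0],[0,0,35],1],[[0,0,0],[0,0,40],1],[[0,0,0],[0,0,45],1],[[0,0,0],[0,0,45],1],[[0,0,0],[0,0,45],1]]'|tail -2
python3 -m jog '[[[0,0,0],[0,0,5],1],[[0,0,0],[0,0,10],1],[[0,0,0],[0,0,15],1],[[0,0,0],[0,0,20],1],[[0,0,0],[0,0,25],1],[[0,0,0],[0,0,30],1],[[0,0,0],[0,0,35],1],[[0,0,0],[0,0,40],1],[[0,0,0],[0,0,45],1],[[0,0,0],[0,0,45],1],[[0,0,0],[0,0,45],1]]'|tail -2
python3 -c "from h import *;tcp()"
python3 -m jog '[[[0,0,0],[0,0,0],0.6],[[0,0,0],[0,0,0],0.6],[[0,0,0],[0,0,0],0.6],[[0,0,0],[0,0,0],0.6],[[0,0,0],[0,0,0],0.6],[[0,0,-40],[0,0,0],0.4],[[0,0,-80],[0,0,0],0],[[0,0,-100],[0,0,0],0],[[0,0,-100],[0,0,0],0],[[0,0,-100],[0,0,0],0]]' | tail -1
python3 - <<'E'
from h import *
tcp(); go(421,197,130,0); im,c=shot("wrist","w9.png")
u=np.array([np.cos(np.radians(152.7)),np.sin(np.radians(152.7))]); v=np.array([-u[1],u[0]]); C=np.array([.566,.0094])
hsv=cv2.cvtColor(im,cv2.COLOR_RGB2HSV)
m=cv2.inRange(hsv,(0,0,130),(180,60,255)); n,l,st,ce=cv2.connectedComponentsWithStats(m)
for k in range(1,n):
    if 300<st[k,4]<1500 and 200<ce[k][0]<360 and ce[k][1]<320:
        P=plane(c,np.argwhere(l==k)[:,::-1],.094)[:,:2]*1000; print(cv2.minAreaRect(P.astype(np.float32)))
# sample grid across opening
for r in (20,28,36,44,52): print(r,[int(hsv[int(q[1]),int(q[0]),2]) for q in proj(c,[[*(C+u*r/1000+v*t/1000),.066] for t in (-32,-27,-24,-20,-10,0,10,20,24,27,32)])])
near("scene",.009,420,197);near("scene",.009,422,300);near("scene",.009,449,385)
E
```

```text
opening: 0.112
force: [-1.4, 0.9, 5.9]
opening: 0.115
force: [-0.7, 1.6, 6.1]
opening: 0.113
t 21.0 tcp [567.1   9.3  72.3] yaw -27.14 tilt [0.06 0.02] F [-0.7  1.6  6.1] open 9.9
opening: 0.688
t 21.83 tcp [567.4   8.8 172.7] yaw -27.24 tilt [ 0.16 -0.03] F [ 0.3 -0.7 -1.1] open 59.8
go [-216.4 -100.3   42.2] wz -27.2 rows>= 6 j6 106.9 ->~ 115.1
((569.9471435546875, 7.607105255126953), (9.775875091552734, 44.854949951171875), 62.40408706665039)
20 [205, 205, 203, 198, 194, 177, 196, 197, 196, 196, 196]
28 [208, 207, 208, 156, 124, 177, 143, 166, 190, 190, 191]
36 [212, 213, 213, 136, 124, 145, 146, 166, 197, 198, 198]
44 [210, 211, 211, 120, 126, 126, 132, 122, 195, 195, 193]
52 [208, 207, 209, 115, 109, 113, 111, 110, 190, 189, 189]
  scene c=(419.5,196.5) 37x24 axis 5
  scene c=(421.1,298.5) 40x22 axis 152
  scene c=(446.6,385.3) 34x24 axis 135
```

The opening stands over the one-stud compartment (dark from -20 to +20 mm about 152.7°), and all three dice are still in place. First die, with the jaws along x to stay clear of the cup.

```bash
python3 -m jog '[[[-216,-100,20],[0,0,-7],0],[[-216,-100,42],[0,0,-14],0],[[-216,-100,42],[0,0,-21],0],[[-216,-100,42],[0,0,-28],0],[[-216,-100,42],[0,0,-35],0],[[-216,-100,42],[0,0,-42],0],[[-216,-100,42],[0,0,-49],0],[[-216,-100,42],[0,0,-56],0],[[-216,-100,42],[0,0,-63],0],[[-216,-100,42],[0,0,-70],0],[[-216,-100,42],[0,0,-77],0],[[-216,-100,42],[0,0,-77],0]]'|tail -1
python3 -m jog '[[[0,0,0],[0,0,-7],0.45],[[0,0,0],[0,0,-14],0.45],[[0,0,0],[0,0,-21],0.45],[[0,0,0],[0,0,-28],0.45],[[0,0,0],[0,0,-35],0.45],[[0,0,0],[0,0,-37],0.45],[[0,0,0],[0,0,-37],0.45],[[0,0,0],[0,0,-37],0.45]]'|tail -1
python3 - <<'E'
from h import *
tcp(); r=near("wrist",.009,421,197)
for q in r: go(q[0],q[1],3,q[2])
E
```

```text
opening: 1.002
opening: 0.57
t 23.7 tcp [420.1 196.6 129. ] yaw 86.55 tilt [-0.08 -0.01] F [-0.4 -0.3  0.1] open 49.6
  wrist c=(422.3,196.3) 23x21 axis 86
go [ -0.3   2.3 126.1] wz 0.5 rows>= 4 j6 14.7 ->~ 28.8
```

```bash
python3 -m jog '[[[0,2,40],[0,0,0],0.45],[[0,2,80],[0,0,0],0.45],[[0,2,110],[0,0,0],0.45],[[0,2,126],[0,0,0],0.45],[[0,2,126],[0,0,0],0.45],[[0,2,126],[0,0,0],1],[[0,2,126],[0,0,0],1],[[0,2,126],[0,0,0],1],[[0,2,126],[0,0,0],1],[[0,2,126],[0,0,0],1],[[0,2,126],[0,0,0],1],[[0,2,126],[0,0,0],1]]' | tail -1
python3 -m jog '[[[0,0,-40],[0,0,0],1],[[0,0,-80],[0,0,0],1],[[0,0,-120],[0,0,0],1],[[0,0,-127],[0,0,0],1],[[0,0,-127],[0,0,0],1],[[0,0,-127],[0,0,0],1],[[0,0,-127],[0,0,0],1]]' |tail -1
python3 - <<'E'
from h import *
tcp();go(524.2,31,95,152.7)
E
```

```text
opening: 0.204
opening: 0.199
t 25.33 tcp [421.2 196.4 129.4] yaw 86.74 tilt [-0.16 -0.03] F [-0.2 -0.9 -0.1] open 17.3
go [-159.2  112.3   34.2] wz -66.0 rows>= 10 j6 14.4 ->~ -59.3
```

```bash
python3 -m jog '[[[-159,112,0],[0,0,-7],1],[[-159,112,0],[0,0,-14],1],[[-159,112,0],[0,0,-21],1],[[-159,112,0],[0,0,-28],1],[[-159,112,0],[0,0,-35],1],[[-159,112,0],[0,0,-42],1],[[-159,112,0],[0,0,-49],1],[[-159,112,0],[0,0,-56],1],[[-159,112,20],[0,0,-63],1],[[-159,112,34],[0,0,-66],1],[[-159,112,34],[0,0,-66],1],[[-159,112,34],[0,0,-66],1]]'|tail -1
python3 - <<'E'
from h import *
tcp();go(524.2,31,74,152.7)
E
```

```text
opening: 0.205
t 26.33 tcp [523.5  31.8  94.3] yaw 152.61 tilt [-0.32  0.05] F [-0.2 -0.3 -0.9] open 17.9
go [-1.1 -0.3 20.3] wz -0.1 rows>= 1 j6 -71.4 ->~ -59.3
```

```bash
python3 -m jog '[[[-1,0,20],[0,0,0],1],[[-1,0,20],[0,0,0],1],[[-1,0,20],[0,0,0],1],[[-1,0,20],[0,0,0],0.5],[[-1,0,20],[0,0,0],0.5],[[-1,0,20],[0,0,0],0.5],[[-1,0,20],[0,0,0],0.5],[[-1,0,20],[0,0,0],0.5],[[-1,0,-20],[0,0,0],0.5],[[-1,0,-40],[0,0,0],0.4],[[-1,0,-40],[0,0,0],0.4]]'|tail -1
python3 - <<'E'
from h import *
tcp();go(422,300,130,67); im,c=shot("wrist","w10.png"); near("scene",.009,420,197,150)
u=np.array([np.cos(np.radians(152.7)),np.sin(np.radians(152.7))]); v=np.array([-u[1],u[0]]); C=np.array([.566,.0094])
hsv=cv2.cvtColor(im,cv2.COLOR_RGB2HSV)
for r in (20,28,36,44,52): print(r,[int(hsv[int(q[1]),int(q[0]),2]) for q in proj(c,[[*(C+u*r/1000+v*t/1000),.066] for t in (-27,-24,-20,-10,0,10,20,24,27)])])
E
```

```text
opening: 0.566
t 27.25 tcp [529.1  30.8 140.2] yaw 152.75 tilt [ 0.46 -0.07] F [1.4 0.8 0.3] open 49.3
go [218.6 190.3   9. ] wz 85.7 rows>= 12 j6 -71.5 ->~ 58.4
  scene c=(421.1,298.5) 40x22 axis 152
20 [255, 255, 251, 250, 166, 253, 255, 255, 255]
28 [197, 207, 112, 122, 142, 118, 113, 247, 199]
36 [231, 203, 117, 136, 142, 122, 115, 203, 204]
44 [172, 176, 121, 132, 177, 142, 124, 183, 177]
52 [170, 172, 183, 156, 133, 190, 143, 188, 179]
```

```bash
python3 -m jog '[[[216,190,0],[0,0,7],0.4],[[216,190,9],[0,0,14],0.4],[[216,190,9],[0,0,21],0.4],[[216,190,9],[0,0,28],0.4],[[216,190,9],[0,0,35],0.4],[[216,190,9],[0,0,42],0.4],[[216,190,9],[0,0,49],0.4],[[216,190,9],[0,0,56],0.4],[[216,190,9],[0,0,63],0.4],[[216,190,9],[0,0,70],0.4],[[216,190,9],[0,0,77],0.4],[[216,190,9],[0,0,84],0.4]]'|tail -1
python3 -m jog '[[[0,0,0],[0,0,1.5],0.4],[[0,0,0],[0,0,1.5],0.4],[[0,0,0],[0,0,1.5],0.4]]'|tail -1
python3 - <<'E'
from h import *
tcp(); r=near("wrist",.009,422,300)
for q in r: go(q[0],q[1],3,q[2])
E
```

```text
opening: 0.598
opening: 0.598
t 28.6 tcp [420.3 298.5 126.6] yaw 70.71 tilt [-0.12 -0.05] F [ 0.5 -0.4 -0.6] open 52.1
  wrist c=(423.8,299.9) 24x21 axis 67
go [  2.5   2.8 123.8] wz 3.8 rows>= 3 j6 42.2 ->~ 58.4
```

```bash
python3 -m jog '[[[2.5,3,40],[0,0,3],0.45],[[2.5,3,80],[0,0,3],0.45],[[2.5,3,110],[0,0,3],0.45],[[2.5,3,124],[0,0,3],0.45],[[2.5,3,124],[0,0,3],0.45],[[2.5,3,124],[0,0,3],1],[[2.5,3,124],[0,0,3],1],[[2.5,3,124],[0,0,3],1],[[2.5,3,124],[0,0,3],1],[[2.5,3,124],[0,0,3],1],[[2.5,3,124],[0,0,3],1],[[2.5,3,124],[0,0,3],1]]' | tail -1
python3 -m jog '[[[0,0,-40],[0,0,0],1],[[0,0,-80],[0,0,0],1],[[0,0,-120],[0,0,0],1],[[0,0,-127],[0,0,0],1],[[0,0,-127],[0,0,0],1],[[0,0,-127],[0,0,0],1],[[0,0,-127],[0,0,0],1]]' |tail -1
python3 - <<'E'
from h import *
tcp();go(524.2,31,95,152.7)
E
```

```text
opening: 0.203
opening: 0.198
t 30.23 tcp [423.5 299.7 129.2] yaw 67.65 tilt [-0.17 -0.07] F [-0.6  0.1 -0.5] open 17.3
go [-210.2  195.3   34.3] wz -85.0 rows>= 12 j6 45.3 ->~ -59.3
```

```bash
python3 -m jog '[[[-210,195,0],[0,0,-7],1],[[-210,195,0],[0,0,-14],1],[[-210,195,0],[0,0,-21],1],[[-210,195,0],[0,0,-28],1],[[-210,195,0],[0,0,-35],1],[[-210,195,0],[0,0,-42],1],[[-210,195,0],[0,0,-49],1],[[-210,195,0],[0,0,-56],1],[[-210,195,0],[0,0,-63],1],[[-210,195,10],[0,0,-70],1],[[-210,195,34],[0,0,-77],1],[[-210,195,34],[0,0,-84],1]]'|tail -1
python3 -m jog '[[[0,0,0],[0,0,-1],1],[[0,0,0],[0,0,-1],1],[[0,0,0],[0,0,-1],1]]'|tail -1
python3 - <<'E'
from h import *
tcp();go(524.2,31,74,152.7)
E
```

```text
opening: 0.2
opening: 0.199
t 31.48 tcp [525.   32.   95.8] yaw 148.84 tilt [-0.07  0.01] F [ 0.  -0.1  0.3] open 17.3
go [ 0.1 -1.3 21.8] wz -3.9 rows>= 1 j6 -67.5 ->~ -59.3
```

```bash
python3 -m jog '[[[0,-1,20],[0,0,-4],1],[[0,-1,21.5],[0,0,-4],1],[[0,-1,21.5],[0,0,-4],1],[[0,-1,21.5],[0,0,-4],0.5],[[0,-1,21.5],[0,0,-4],0.5],[[0,-1,21.5],[0,0,-4],0.5],[[0,-1,21.5],[0,0,-4],0.5],[[0,-1,21.5],[0,0,-4],0.5],[[0,-1,-20],[0,0,-4],0.5],[[0,-1,-40],[0,0,-4],0.4],[[0,-1,-40],[0,0,-4],0.4],[[0,-1,-40],[0,0,-4],0.4]]'|tail -1
python3 - <<'E'
from h import *
tcp();go(448,384,130,130); im,c=shot("wrist","w11.png"); near("scene",.009,448,385,150)
u=np.array([np.cos(np.radians(152.7)),np.sin(np.radians(152.7))]); v=np.array([-u[1],u[0]]); C=np.array([.566,.0094])
hsv=cv2.cvtColor(im,cv2.COLOR_RGB2HSV)
for r in (20,28,36,44,52): print(r,[int(hsv[int(q[1]),int(q[0]),2]) for q in proj(c,[[*(C+u*r/1000+v*t/1000),.066] for t in (-27,-24,-20,-10,0,10,20,24,27)])])
E
```

```text
opening: 0.582
t 32.48 tcp [525.7  31.  137.7] yaw 152.98 tilt [ 0.18 -0.03] F [-0.2  0.3 -0.6] open 50.6
go [229.6 279.2   7.3] wz 23.0 rows>= 9 j6 -71.8 ->~ 0.6
  scene c=(446.6,385.3) 34x24 axis 135
20 [255, 255, 252, 249, 171, 252, 255, 255, 255]
28 [248, 248, 114, 120, 137, 120, 117, 255, 255]
36 [176, 175, 113, 122, 138, 119, 116, 203, 205]
44 [174, 172, 119, 137, 159, 143, 128, 204, 203]
52 [169, 172, 184, 166, 164, 200, 143, 168, 168]
```

```bash
python3 -m jog '[[[229,279,0],[0,0,7],0.4],[[229,279,7],[0,0,14],0.4],[[229,279,7],[0,0,23],0.4],[[229,279,7],[0,0,23],0.4],[[229,279,7],[0,0,23],0.4],[[229,279,7],[0,0,23],0.4],[[229,279,7],[0,0,23],0.4],[[229,279,7],[0,0,23],0.4],[[229,279,7],[0,0,23],0.4],[[229,279,7],[0,0,23],0.4],[[229,279,7],[0,0,23],0.4],[[229,279,7],[0,0,23],0.4]]'|tail -1
python3 - <<'E'
from h import *
tcp(); r=near("wrist",.009,448,384)
for q in r: go(q[0],q[1],3,130)
E
```

```text
opening: 0.599
t 33.58 tcp [446.4 382.9 128.3] yaw 130.04 tilt [-0.14 -0.11] F [-1.   0.7 -0.6] open 52.1
  wrist c=(450.9,385.4) 24x20 axis 130
go [ -0.2   5.4 125.5] wz -0.0 rows>= 4 j6 -10.3 ->~ 0.5
```

```bash
python3 -m jog '[[[0,5,40],[0,0,0],0.45],[[0,5,80],[0,0,0],0.45],[[0,5,110],[0,0,0],0.45],[[0,5,125],[0,0,0],0.45],[[0,5,125],[0,0,0],0.45],[[0,5,125],[0,0,0],1],[[0,5,125],[0,0,0],1],[[0,5,125],[0,0,0],1],[[0,5,125],[0,0,0],1],[[0,5,125],[0,0,0],1],[[0,5,125],[0,0,0],1],[[0,5,125],[0,0,0],1]]' | tail -1
python3 -m jog '[[[0,0,-40],[0,0,0],1],[[0,0,-80],[0,0,0],1],[[0,0,-120],[0,0,0],1],[[0,0,-127],[0,0,0],1],[[0,0,-127],[0,0,0],1],[[0,0,-127],[0,0,0],1],[[0,0,-127],[0,0,0],1]]' |tail -1
python3 - <<'E'
from h import *
tcp();go(524.2,31,95,152.7)
E
```

```text
opening: 0.203
opening: 0.206
t 35.22 tcp [450.  386.2 130. ] yaw 129.99 tilt [-0.17 -0.1 ] F [ 0.1  0.6 -1. ] open 17.9
go [-319.8 -171.3   35.4] wz -22.7 rows>= 9 j6 -10.1 ->~ -59.3
```

```bash
python3 -m jog '[[[-320,-171,0],[0,0,-7],1],[[-320,-171,0],[0,0,-14],1],[[-320,-171,0],[0,0,-23],1],[[-320,-171,0],[0,0,-23],1],[[-320,-171,0],[0,0,-23],1],[[-320,-171,0],[0,0,-23],1],[[-320,-171,0],[0,0,-23],1],[[-320,-171,0],[0,0,-23],1],[[-320,-171,0],[0,0,-23],1],[[-320,-171,35],[0,0,-23],1],[[-320,-171,35],[0,0,-23],1],[[-320,-171,35],[0,0,-23],1]]'|tail -1
python3 -m jog '[[[0,0,0],[0,0,0],1],[[0,0,0],[0,0,0],1]]'|tail -1
python3 - <<'E'
from h import *
tcp();go(524.2,31,74,152.7)
E
```

```text
opening: 0.203
opening: 0.204
t 36.38 tcp [525.7  33.   97. ] yaw 153.1 tilt [0. 0.] F [-0.1  0.5  0.2] open 17.7
go [ 0.5 -2.5 23. ] wz 0.4 rows>= 1 j6 -71.7 ->~ -59.3
```

```bash
python3 -m jog '[[[0,-2,20],[0,0,0],1],[[0,-2,22],[0,0,0],1],[[0,-2,22],[0,0,0],1],[[0,-2,22],[0,0,0],0.5],[[0,-2,22],[0,0,0],0.5],[[0,-2,22],[0,0,0],0.5],[[0,-2,22],[0,0,0],0.5],[[0,-2,22],[0,0,0],0.5],[[0,-2,-20],[0,0,0],0.5],[[0,-2,-75],[0,0,0],0.4],[[0,-2,-75],[0,0,0],0.4],[[0,-2,-75],[0,0,0],0.4]]'|tail -1
python3 - <<'E'
from h import *
tcp();go(566,9.4,118,152.7); im,c=shot("wrist"); s,_=shot("scene"); d,_=shot("side")
e=np.vstack([np.hstack([im[60:340,80:480],s[150:290,110:310].repeat(2,0).repeat(2,1)]),np.hstack([s[150:290,250:450].repeat(2,0).repeat(2,1),d[140:420,60:460]])])
cv2.imwrite("pics/w12.png",e[:,:,::-1])
E
```

```text
opening: 0.581
t 37.38 tcp [528.1  29.6 175.6] yaw 152.99 tilt [ 0.52 -0.08] F [-0.2  0.9  0.3] open 50.6
go [-42.5  -0.9  57.9] wz 0.3 rows>= 2 j6 -71.9 ->~ -61.8
```

View pics/w12.png

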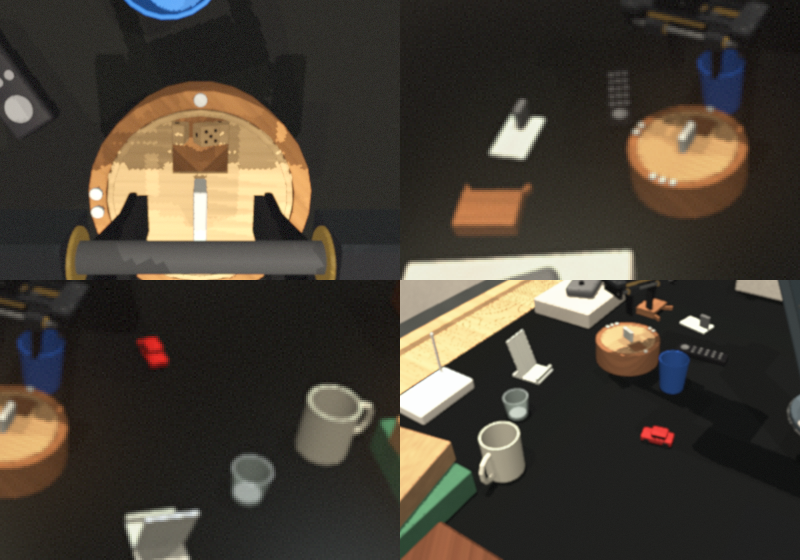

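All loose pieces are off the bench and bystanders look unmoved. A die shows in the opening at composite px (207,135); I zoom in to check it is below the lid.

```bash
python3 -m jog '[[[0,0,0],[0,0,0],0.4],[[0,0,0],[0,0,0],0.4]]'|tail -1
python3 - <<'E'
from h import *
tcp();go(566,9.4,118,152.7); im,c=shot("wrist")
u=np.array([np.cos(np.radians(152.7)),np.sin(np.radians(152.7))]); v=np.array([-u[1],u[0]]); C=np.array([.566,.0094])
q=proj(c,[[*(C+u*r+v*t),.066] for r,t in((.024,-.022),(.024,.022),(.07,.022),(.07,-.022))]); print(q.round(1).tolist())
x0,y0=(q.min(0)-12).astype(int); x1,y1=(q.max(0)+12).astype(int); print(x0,y0)
e=cv2.resize(im[y0:y1,x0:x1],None,fx=7,fy=7,interpolation=cv2.INTER_CUBIC); e=np.clip(e*1.4,0,255).astype(np.uint8); cv2.imwrite("pics/w13.png",e[:,:,::-1])
E
```

```text
opening: 0.597
t 37.7 tcp [523.9  30.1 170.2] yaw 152.98 tilt [-0.18  0.03] F [-0.3  0.5  0.7] open 52.0
go [-47.    0.7  52. ] wz 0.3 rows>= 2 j6 -71.9 ->~ -61.7
[[310.0, 241.7], [253.4, 241.5], [252.4, 183.4], [311.7, 183.6]]
240 171
```

View pics/w13.png

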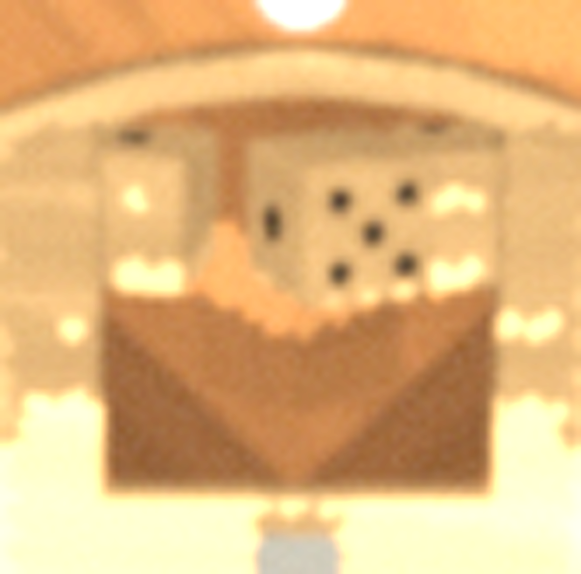

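Two dice are clear (left, and the 5-pip one at centre) and a third sits flush beside the 5-pip face; scale puts them on the floor, well below the lid. Now shutting the box.

```bash
python3 -m jog '[[[-25,0.5,0],[0,0,0],0.4],[[-47,0.5,20],[0,0,0],0.4],[[-47,0.5,40],[0,0,0],0.4],[[-47,0.5,40],[0,0,0],0.4],[[-47,0.5,70],[0,0,0],0.4],[[-47,0.5,100],[0,0,0],0.4],[[-47,0.5,100],[0,0,0],0.4]]'|tail -1
python3 -m jog '[[[0,0,0],[0,0,0],1],[[0,0,0],[0,0,0],1],[[0,0,0],[0,0,0],1],[[0,0,0],[0,0,0],1],[[0,0,0],[0,0,0],1],[[0,0,0],[0,0,0],1],[[0,0,0],[0,0,0],1],[[0,0,0],[0,0,0],1]]'|tail -2
python3 - <<'E'
from h import *
tcp();go(566,9.4,70,62.7)
E
```

```text
opening: 0.601
force: [0.4, 0.8, 2.6]
opening: 0.112
t 39.0 tcp [567.4   9.2  72.1] yaw 152.97 tilt [0.05 0.01] F [0.4 0.8 2.6] open 9.7
go [ 1.4 -0.5  2.1] wz 90.3 rows>= 13 j6 -73.3 ->~ 28.2
```

```bash
python3 -m jog '[[[0,0,0],[0,0,5],1],[[0,0,0],[0,0,10],1],[[0,0,0],[0,0,15],1],[[0,0,0],[0,0,20],1],[[0,0,0],[0,0,25],1],[[0,0,0],[0,0,30],1],[[0,0,0],[0,0,35],1],[[0,0,0],[0,0,40],1],[[0,0,0],[0,0,45],1],[[0,0,0],[0,0,45],1],[[0,0,0],[0,0,45],1]]'|tail -2
python3 -m jog '[[[0,0,0],[0,0,5],1],[[0,0,0],[0,0,10],1],[[0,0,0],[0,0,15],1],[[0,0,0],[0,0,20],1],[[0,0,0],[0,0,25],1],[[0,0,0],[0,0,30],1],[[0,0,0],[0,0,35],1],[[0,0,0],[0,0,40],1],[[0,0,0],[0,0,45.3],1],[[0,0,0],[0,0,45.3],1],[[0,0,0],[0,0,45.3],1]]'|tail -2
python3 -c "from h import *;tcp()"
python3 -m jog '[[[0,0,0],[0,0,0],0.6],[[0,0,0],[0,0,0],0.6],[[0,0,0],[0,0,0],0.6],[[0,0,0],[0,0,0],0.6],[[0,0,0],[0,0,0],0.6],[[0,0,-40],[0,0,0],0.4],[[0,0,-80],[0,0,0],0],[[0,0,-120],[0,0,0],0],[[0,0,-130],[0,0,0],0],[[0,0,-130],[0,0,0],0],[[0,0,-130],[0,0,0],0]]' | tail -1
python3 - <<'E'
from h import *
tcp(); go(460,-270,200,180); im,c=shot("wrist","w14.png"); np.save("pics/w14.npy",im)
hsv=cv2.cvtColor(im,cv2.COLOR_RGB2HSV)
m=cv2.inRange(hsv,(0,0,130),(180,60,255)); n,l,st,ce=cv2.connectedComponentsWithStats(m)
for k in range(1,n):
    if 30<st[k,4]<1500 and 120<ce[k][0]<430 and ce[k][1]<320:
        P=plane(c,np.argwhere(l==k)[:,::-1],.094 if st[k,4]>300 else .07)[:,:2]*1000; print(st[k,4],ce[k].round(),cv2.minAreaRect(P.astype(np.float32)))
for a in (62.7,):
    u=np.array([np.cos(np.radians(a)),np.sin(np.radians(a))]); v=np.array([-u[1],u[0]]); C=np.array([.566,.0094])
    for r in (20,28,36,44,52,60): print(r,[int(hsv[int(q[1]),int(q[0]),1]) for q in proj(c,[[*(C+u*r/1000+v*t/1000),.066] for t in (-30,-27,-24,-20,-10,0,10,20,24,27,30)])])
E
```

```text
force: [-0.7, 1.3, 3.4]
opening: 0.112
force: [-1.0, 1.0, 5.4]
opening: 0.115
t 40.83 tcp [567.5   9.2  72. ] yaw 62.89 tilt [0.05 0.01] F [-1.   1.   5.4] open 10.0
opening: 0.767
t 41.75 tcp [566.8   9.1 201.5] yaw 62.7 tilt [ 0.01 -0.01] F [-0.5 -0.5 -0.3] open 66.8
go [-297.    33.1    1.5] wz -117.3 rows>= 17 j6 16.9 ->~ -120.4
714 [281. 207.] ((568.319580078125, 11.857416152954102), (43.70600891113281, 9.3817777633667), 62.69268035888672)
129 [380. 183.] ((646.30029296875, -13.46696662902832), (9.15628719329834, 9.97930908203125), 62.65501403808594)
112 [181. 202.] ((493.6207580566406, 47.78596496582031), (8.581364631652832, 9.99212646484375), 62.69748306274414)
121 [381. 202.] ((641.1181640625, -27.902877807617188), (9.42747974395752, 10.127528190612793), 62.68062973022461)
119 [377. 220.] ((632.5006103515625, -41.90065002441406), (9.932305335998535, 10.051556587219238), 66.78153228759766)
102 [272. 291.] ((522.3417358398438, -59.711753845214844), (9.95820426940918, 8.971835136413574), 62.688446044921875)
103 [290. 291.] ((536.6574096679688, -67.100341796875), (9.957935333251953, 8.96411418914795), 62.71372604370117)
20 [113, 114, 110, 109, 111, 65, 113, 111, 109, 108, 109]
28 [110, 111, 114, 149, 149, 147, 147, 143, 112, 109, 112]
36 [111, 107, 110, 152, 141, 142, 143, 138, 112, 108, 108]
44 [81, 79, 89, 142, 144, 140, 142, 142, 111, 110, 113]
52 [84, 82, 93, 137, 140, 145, 139, 128, 111, 111, 111]
60 [82, 78, 80, 140, 139, 138, 138, 124, 110, 109, 111]
```

View pics/w14.png

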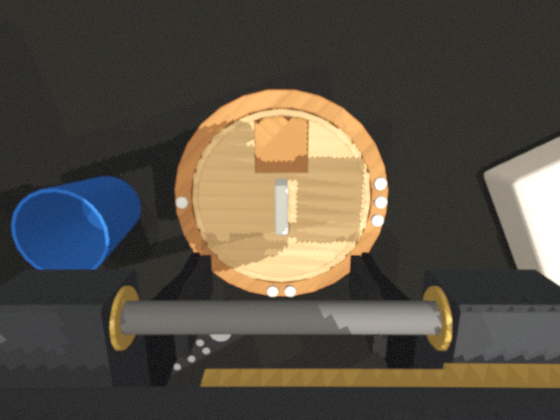

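The opening (px 282,145) is on the solid quarter; bar angle 62.7° matches. Now the pusher: measure it and the dock again from closer.

```bash
python3 -m jog '[[[-150,17,1],[0,0,-7],0],[[-297,33,1],[0,0,-14],0],[[-297,33,1],[0,0,-21],0],[[-297,33,1],[0,0,-28],0],[[-297,33,1],[0,0,-35],0],[[-297,33,1],[0,0,-42],0],[[-297,33,1],[0,0,-49],0],[[-297,33,1],[0,0,-56],0],[[-297,33,1],[0,0,-63],0],[[-297,33,1],[0,0,-70],0],[[-297,33,1],[0,0,-77],0],[[-297,33,1],[0,0,-77],0]]'|tail -1
python3 -m jog '[[[0,0,0],[0,0,-7],0.4],[[0,0,0],[0,0,-14],0.4],[[0,0,0],[0,0,-21],0.4],[[0,0,0],[0,0,-28],0.4],[[0,0,0],[0,0,-35],0.4],[[0,0,0],[0,0,-35],0.4],[[0,0,0],[0,0,-35],0.4],[[0,0,0],[0,0,-35],0.4]]'|tail -1
python3 - <<'E'
from h import *
tcp(); im,c=shot("wrist","w15.png"); np.save("pics/w15.npy",im); np.save("pics/w15W.npy",c[2])
E
```

```text
opening: 1.003
opening: 0.608
t 43.47 tcp [ 459.5 -269.3  199.1] yaw 174.54 tilt [-0.13  0.12] F [ 0.2 -0.3 -0.3] open 52.9
```

View pics/w15.png

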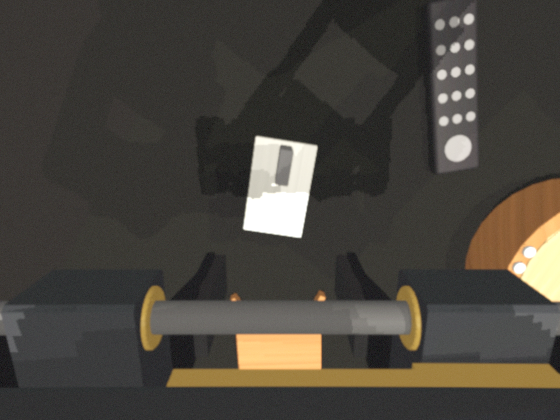

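Pusher at px (281,187), unmoved, nose pointing down towards the dock at (280,345). Now precise measurement.

Run:
```python
from h import *
i=vision.camera_info("wrist");K=np.array(i["intrinsics"]);d=np.array(i["dist"],float)
im=np.load("pics/w15.npy"); c=(K,d,np.load("pics/w15W.npy")); hsv=cv2.cvtColor(im,cv2.COLOR_RGB2HSV)
m=cv2.inRange(hsv,(0,0,95),(180,110,255)); m[:120]=0;m[250:]=0;m[:,:230]=0;m[:,330:]=0
k=max(cv2.findContours(m,0,1)[0],key=cv2.contourArea).reshape(-1,2); P=plane(c,k,.006)[:,:2]*1000; r=cv2.minAreaRect(P.astype(np.float32)); print("pusher",r); print(cv2.boxPoints(r).round(1).tolist())
print("corners",(plane(c,[(256,136),(317,146),(301,237),(244,230)],.006)*1000).round(1)[:,:2].tolist())
m=cv2.inRange(hsv,(0,0,40),(180,90,120)); mm=np.zeros_like(m); mm[142:190,272:296]=m[142:190,272:296]
k=max(cv2.findContours(mm,0,1)[0],key=cv2.contourArea).reshape(-1,2); P=plane(c,k,.046)[:,:2]*1000; print("fin@46",cv2.minAreaRect(P.astype(np.float32)))
def edges(im,rows,lo,hi):
    h=cv2.cvtColor(im,cv2.COLOR_RGB2HSV); L=[];R=[]
    for y in rows:
        x=np.where((h[y,lo:hi,0]>3)&(h[y,lo:hi,0]<25)&(h[y,lo:hi,1]>90)&(h[y,lo:hi,2]>70))[0]+lo; L.append((x.min(),y));R.append((x.max()+1,y))
    return L,R
for nm,rows,lo,hi,im in (("w15",range(338,366),215,345,im),("w3",range(246,288),212,312,np.load("pics/w3.npy"))):
    cc=(K,d,np.load(f"pics/{nm}W.npy")); L,R=edges(im,rows,lo,hi)
    A=[plane(cc,q,.024)[:,:2]*1000 for q in (L,R)]
    f=[np.polyfit(a[:,0],a[:,1],1) for a in A]; print(nm,"edge slopes deg",[np.degrees(np.arctan(q[0])).round(2) for q in f],"y at x=594",[np.polyval(q,594).round(1) for q in f],"mid",np.mean([np.polyval(q,594) for q in f]).round(1))
```

```text
pusher ((459.98699951171875, -270.6324462890625), (62.48318862915039, 97.37783813476562), 75.73482513427734)
[[405.1000061035156, -288.8999938964844], [499.5, -312.8999938964844], [514.9000244140625, -252.39999389648438], [420.5, -228.39999389648438]]
corners [[407.0, -287.2], [422.0, -229.9], [513.3, -252.6], [500.0, -310.3]]
fin@46 ((416.1796875, -260.3962707519531), (8.152684211730957, 2.638062000274658), 75.12010955810547)
w15 edge slopes deg [np.float64(-3.28), np.float64(-3.7)] y at x=594 [np.float64(-331.5), np.float64(-238.0)] mid -284.8
w3 edge slopes deg [np.float64(-3.38), np.float64(-3.36)] y at x=594 [np.float64(-331.1), np.float64(-237.5)] mid -284.3
```

```bash
python3 -c "
from h import *
tcp();go(432.9,-263.7,80,165.8)"
```

```text
t 43.52 tcp [ 459.7 -269.5  199.5] yaw 174.57 tilt [-0.09  0.08] F [ 0.7 -0.  -0.2] open 53.0
go [ 27.    3.1 119.6] wz 8.8 rows>= 3 j6 -127.0 ->~ -107.1
```

```bash
python3 -m jog '[[[27,3,40],[0,0,7],0.4],[[27,3,80],[0,0,8.8],0.4],[[27,3,119],[0,0,8.8],0.4],[[27,3,119],[0,0,8.8],0.4],[[27,3,119],[0,0,8.8],0.4]]'|tail -1
python3 -c "
from h import *
tcp();go(432.9,-263.7,16,165.8)"
```

```text
opening: 0.598
t 43.93 tcp [ 432.  -263.1   79.4] yaw 165.83 tilt [-0.3   0.29] F [0.5 0.5 0.7] open 52.1
go [-1.4 -0.6 63.3] wz 0.0 rows>= 2 j6 -119.8 ->~ -107.1
```

```bash
python3 -m jog '[[[-1,-0.5,35],[0,0,0],0.4],[[-1,-0.5,63],[0,0,0],0.4],[[-1,-0.5,63],[0,0,0],0.4],[[-1,-0.5,63],[0,0,0],1],[[-1,-0.5,63],[0,0,0],1],[[-1,-0.5,63],[0,0,0],1],[[-1,-0.5,63],[0,0,0],1],[[-1,-0.5,63],[0,0,0],1],[[-1,-0.5,63],[0,0,0],1],[[-1,-0.5,63],[0,0,0],1],[[-1,-0.5,61.5],[0,0,0],1],[[-1,-0.5,61.5],[0,0,0],1]]'
python3 -c "
from h import *
tcp();go(490.6,-279.4,17.5,177.2)"
```

```text
time_s: 44.93
position: [0.4343, -0.2651, 0.0201]
tcp_rot: [[-0.97, 0.244, -0.0], [0.244, 0.97, 0.0], [0.0, 0.0, -1.0]]
force: [-0.2, -0.8, -2.3]
opening: 0.132
t 44.93 tcp [ 434.3 -265.1   20.1] yaw 165.89 tilt [-0.02  0.01] F [-0.2 -0.8 -2.3] open 11.5
go [-58.1  -0.2   2.6] wz -11.3 rows>= 2 j6 -119.9 ->~ -116.9
```

```bash
python3 -m jog '[[[-15,0,0],[0,0,-3],1],[[-30,0,0],[0,0,-6],1],[[-45,0,0],[0,0,-9],1],[[-58,0,0],[0,0,-11.3],1],[[-58,0,0],[0,0,-11.3],1],[[-58,0,0],[0,0,-11.3],1],[[-58,0,0],[0,0,-11.3],1]]'|tail -1
python3 - <<'E'
from h import *
tcp();go(579,-283.7,17,177.2)
im,c=shot("wrist","w16.png"); hsv=cv2.cvtColor(im,cv2.COLOR_RGB2HSV)
m=cv2.inRange(hsv,(0,0,95),(180,100,255)); m[:60]=0
# predicted rear edge corners vs. mask
R=np.radians(-2.8); x=np.array([np.cos(R),np.sin(R)]); y=np.array([-x[1],x[0]]); s=bot.read_state(); g=np.array(s["position"][:2])
print(proj(c,[[*(g+x*a+y*b),.007] for a,b in ((-.0195,-.03),(-.0195,.03),(.0755,.03),(.0755,-.03))]).round(0).tolist())
for k in cv2.findContours(m,0,1)[0]:
    if cv2.contourArea(k)>80: print(cv2.boundingRect(k), cv2.contourArea(k))
h=cv2.inRange(hsv,(3,90,60),(25,255,255))
im2,c2=shot("scene"); cv2.imwrite("pics/s16.png",im2[:,:,::-1])
hs=cv2.cvtColor(im2,cv2.COLOR_RGB2HSV); m=cv2.inRange(hs,(0,0,120),(180,70,255)); m[:190]=0;m[262:]=0;m[:,:130]=0;m[:,215:]=0
for k in cv2.findContours(m,0,1)[0]:
    if cv2.contourArea(k)>30:
        P=plane(c2,k.reshape(-1,2),.007)[:,:2]*1000; print("scene pusher",cv2.minAreaRect(P.astype(np.float32)))
E
```

```text
opening: 0.133
t 45.52 tcp [ 489.2 -278.3   19.6] yaw 177.14 tilt [-0.13  0.11] F [ 0.1 -1.  -1.6] open 11.6
go [-89.9  -0.9   2.3] wz -0.1 rows>= 3 j6 -128.1 ->~ -113.3
[[221.0, 228.0], [340.0, 228.0], [333.0, 384.0], [229.0, 384.0]]
(290, 60, 157, 120) 7084.5
(0, 60, 560, 360) 134433.0
scene pusher ((522.2868041992188, -279.52618408203125), (64.06472778320312, 93.7554702758789), 85.77192687988281)
```

```bash
python3 -m jog '[[[-8,0,1],[0,0,0],1],[[-16,0,2],[0,0,0],1],[[-24,0,2],[0,0,0],1],[[-30,0,2],[0,0,0],1],[[-36,0,2],[0,0,0],1],[[-42,0,2],[0,0,0],1],[[-48,0,2],[0,0,0],1],[[-54,0,2],[0,0,0],1],[[-54,0,2],[0,0,0],1]]'|tail -2
python3 -c "
from h import *
tcp();go(579,-283.7,17,177.2)"
python3 -m jog '[[[-6,0,0],[0,0,0],1],[[-12,0,0],[0,0,0],1],[[-18,0,0],[0,0,0],1],[[-24,0,0],[0,0,0],1],[[-28,0,0],[0,0,0],1],[[-28,0,0],[0,0,0],1]]'|tail -2
python3 -c "
from h import *
tcp();go(579,-283.7,17,177.2)"
```

```text
force: [-0.2, 0.9, 6.5]
opening: 0.136
t 46.37 tcp [ 545.1 -282.1   19.1] yaw 177.19 tilt [ 0.01 -0.02] F [-0.2  0.9  6.5] open 11.9
go [-34.    0.1   2.1] wz -0.0 rows>= 1 j6 -125.0 ->~ -113.3
force: [-2.1, 0.8, 7.0]
opening: 0.135
t 46.87 tcp [ 572.3 -283.3   19.1] yaw 177.19 tilt [-0.06  0.  ] F [-2.1  0.8  7. ] open 11.7
go [-6.7 -0.   2.1] wz -0.0 rows>= 1 j6 -123.5 ->~ -113.3
```

Sliding in smoothly; creeping on until contact shows.

```bash
for i in 1; do python3 -m jog '[[[-3,0,0],[0,0,0],1],[[-5,0,0],[0,0,0],1],[[-5,0,0],[0,0,0],1]]'|sed -n '2p;4p'; done
python3 -m jog '[[[-2,0,0],[0,0,0],1],[[-2,0,0],[0,0,0],1]]'|sed -n '2p;4p'
python3 -m jog '[[[-2,0,0],[0,0,0],1],[[-2,0,0],[0,0,0],1]]'|sed -n '2p;4p'
```

```text
position: [0.5765, -0.2834, 0.0191]
force: [-4.2, 0.3, 6.5]
position: [0.5782, -0.2835, 0.0191]
force: [-4.2, 0.5, 7.1]
position: [0.5801, -0.2836, 0.0191]
force: [-4.1, 0.4, 7.7]
```

```bash
for i in 1; do python3 -m jog '[[[-2,0,0],[0,0,0],1],[[-2,0,0],[0,0,0],1]]'|sed -n '2p;4p'; done
python3 - <<'E'
from h import *
im,_=shot("wrist"); s,_=shot("scene"); d,_=shot("side")
e=np.hstack([im[:420,130:430],cv2.resize(s[185:280,125:210],(376,420),interpolation=cv2.INTER_CUBIC)]); cv2.imwrite("pics/w17.png",e[:,:,::-1])
E
```

```text
position: [0.5802, -0.2835, 0.0191]
force: [-10.7, -0.8, 10.5]
```

View pics/w17.png

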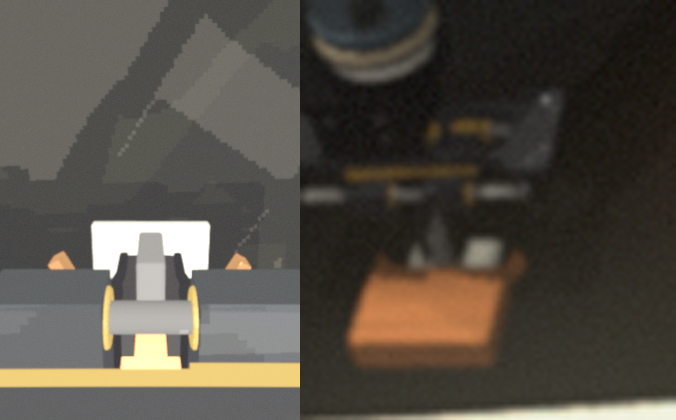

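The plate is between the guides (left panel px 150,245) and the force jumped to 10.7 N with no further motion at x = 0.580, so the nose is at the computed stop (655 mm). Releasing and retreating.

```bash
python3 -m jog '[[[1.5,0,0],[0,0,0],1],[[1.5,0,1.5],[0,0,0],0.7],[[1.5,0,1.5],[0,0,0],0.6],[[1.5,0,1.5],[0,0,0],0.6],[[1.5,0,1.5],[0,0,0],0.6],[[1.5,0,1.5],[0,0,0],0.6],[[1.5,0,-40],[0,0,0],0.6],[[1.5,0,-80],[0,0,0],0.5],[[21,0,-120],[0,0,0],0.5],[[61,0,-150],[0,0,0],0.4],[[81,0,-170],[0,0,0],0.4],[[81,0,-170],[0,0,0],0.4]]'|sed -n '2p;4,5p'
python3 -m jog '[[[20,0,-30],[0,0,0],0.4],[[20,0,-30],[0,0,0],0.4],[[20,0,-30],[0,0,0],0.4]]'|tail -1
python3 - <<'E'
from h import *
tcp(); im,c=shot("wrist","w18.png"); hsv=cv2.cvtColor(im,cv2.COLOR_RGB2HSV)
x=np.array([np.cos(np.radians(-2.8)),np.sin(np.radians(-2.8))]); y=np.array([-x[1],x[0]]); g=np.array([.5802,-.2835])
print("expected rear corners",proj(c,[[*(g+x*a+y*b),.006] for a,b in ((-.0195,-.03),(-.0195,.03),(0.02,.03),(.02,-.03))]).round(0).tolist())
m=cv2.inRange(hsv,(0,0,95),(180,110,255)); m[:,:215]=0;m[:,345:]=0;m[290:]=0
for k in cv2.findContours(m,0,1)[0]:
    if cv2.contourArea(k)>80:
        q=k.reshape(-1,2); P=plane(c,q,.006)[:,:2]*1000; r=cv2.minAreaRect(P.astype(np.float32)); print(cv2.boundingRect(k),"rect",r); print("rear x min",np.sort((P-g*1000)@x)[:5].round(1), "lateral",((P-g*1000)@y).min().round(1),((P-g*1000)@y).max().round(1))
S,cs=shot("scene"); 
h0=np.load("pics/scene0.npy").astype(int); df=np.abs(S.astype(int)-h0).max(2)
for n,(x0,x1,y0,y1) in dict(tealight=(362,390,236,265),car=(316,337,176,196),stand=(310,352,260,296),mug=(396,438,200,244),cup=(257,285,174,207),remote=(211,228,183,212)).items(): print(n,"mean diff",df[y0:y1,x0:x1].mean().round(1))
cv2.imwrite("pics/s18.png",S[:,:,::-1])
E
```

```text
position: [0.5003, -0.2802, 0.1929]
force: [0.5, -0.4, 0.4]
opening: 0.582
opening: 0.598
t 49.02 tcp [ 483.3 -279.6  219.2] yaw 177.14 tilt [ 0.15 -0.12] F [ 0.5 -0.2 -0.2] open 52.0
expected rear corners [[254.0, 251.0], [309.0, 251.0], [308.0, 284.0], [255.0, 284.0]]
(233, 245, 91, 45) rect ((579.9220581054688, -287.5489196777344), (100.86296844482422, 53.93770980834961), 87.11408233642578)
rear x min [-27.1 -25.9 -25.9 -25.9 -25.9] lateral -54.5 46.4
tealight mean diff 2.6
car mean diff 3.6
stand mean diff 2.4
mug mean diff 2.4
cup mean diff 3.3
remote mean diff 7.2
```

Run:
```python
from h import *
im,c=shot("wrist"); tcp(); hsv=cv2.cvtColor(im,cv2.COLOR_RGB2HSV)
g=np.array([580.2,-283.5]);a=np.radians(-2.8);x=np.array([np.cos(a),np.sin(a)]);y=np.array([-x[1],x[0]])
for col in (258,265,275,282,290,300,305): 
    v=im[235:292,col].max(1).astype(int); r=235+int(np.argmax(np.diff(v)))+1; P=plane(c,[(col+.5,r)],.006)[0,:2]*1000; print(col,r,((P-g)@x).round(1),((P-g)@y).round(1),v[::4].tolist())
row=im[256,225:335].max(1).astype(int); print(row.tolist())
rm=im[256,225:335]; 
# dock front/lintel: orange rows at column 282
print([tuple(int(t) for t in hsv[r,270]) for r in range(240,310,3)])
```

```text
t 49.17 tcp [ 483.  -278.7  217. ] yaw 177.2 tilt [-0.04  0.05] F [ 0.5  0.1 -0. ] open 52.0
258 249 -23.9 -24.0 [89, 94, 95, 95, 255, 255, 255, 255, 255, 255, 255, 255, 255, 255, 253]
265 249 -23.9 -16.3 [90, 93, 95, 95, 255, 255, 255, 255, 255, 255, 255, 255, 255, 255, 254]
275 249 -23.9 -5.3 [89, 92, 92, 94, 255, 255, 255, 255, 255, 255, 255, 255, 255, 255, 251]
282 249 -23.9 2.4 [85, 93, 99, 93, 255, 204, 151, 149, 151, 255, 255, 255, 255, 255, 255]
290 249 -23.9 11.2 [87, 92, 90, 95, 255, 255, 255, 255, 255, 255, 255, 255, 255, 255, 239]
300 249 -23.9 22.2 [89, 90, 89, 93, 255, 255, 255, 255, 255, 255, 255, 255, 255, 255, 222]
305 250 -22.7 27.7 [88, 90, 88, 87, 255, 255, 255, 255, 255, 255, 255, 255, 255, 255, 224]
[76, 82, 90, 94, 93, 94, 96, 95, 95, 95, 93, 96, 99, 94, 95, 93, 95, 94, 98, 96, 92, 93, 95, 93, 96, 92, 97, 180, 255, 255, 255, 255, 255, 255, 255, 255, 255, 255, 255, 255, 255, 255, 255, 255, 255, 255, 255, 255, 255, 255, 255, 242, 168, 154, 153, 153, 154, 153, 155, 170, 222, 255, 255, 255, 255, 255, 255, 255, 255, 255, 255, 255, 255, 255, 255, 255, 255, 255, 255, 255, 255, 255, 255, 255, 120, 93, 88, 88, 90, 87, 89, 88, 91, 91, 91, 90, 85, 89, 87, 85, 83, 88, 87, 91, 88, 88, 85, 86, 93, 86]
[(18, 14, 89), (30, 24, 95), (27, 27, 95), (24, 21, 182), (0, 0, 255), (0, 0, 255), (0, 0, 255), (0, 0, 255), (0, 0, 255), (0, 0, 255), (0, 0, 255), (0, 0, 255), (0, 0, 255), (0, 0, 255), (0, 0, 255), (30, 8, 255), (18, 34, 238), (16, 130, 254), (30, 75, 255), (29, 79, 255), (16, 105, 255), (19, 15, 138), (25, 10, 147), (17, 12, 152)]
```

Plate rear measures x ≈ 556.7, so the nose is about 3–4 mm short of the computed stop (I eased back 1.5 mm before opening). I'll nudge the fin from behind with shut fingers to seat it.

```bash
python3 -c "
from h import *
tcp();go(538,-281.5,18,177.2)"
python3 -m jog '[[[-55,0,40],[0,0,0],1],[[-55,0,80],[0,0,0],1],[[-55,0,120],[0,0,0],1],[[-55,0,140],[0,0,0],1],[[-55,0,140],[0,0,0],1],[[-55,0,140],[0,0,0],1],[[-55,0,140],[0,0,0],1],[[-55,0,140],[0,0,0],1],[[-55,0,140],[0,0,0],1],[[-55,0,180],[0,0,0],1],[[-55,0,199],[0,0,0],1],[[-55,0,199],[0,0,0],1]]'|tail -1
python3 -c "
from h import *
tcp();go(550,-282,18,177.2)"
```

```text
t 49.17 tcp [ 483.  -278.7  217. ] yaw 177.2 tilt [-0.04  0.05] F [ 0.5  0.1 -0. ] open 52.0
go [-55.2  -0.3 199. ] wz 0.0 rows>= 5 j6 -128.7 ->~ -114.8
opening: -0.0
t 50.17 tcp [ 536.  -280.6   17.6] yaw 177.16 tilt [-0.19  0.15] F [-0.5  1.  -0.4] open -0.0
go [-14.1  -0.7  -0.5] wz -0.0 rows>= 1 j6 -125.4 ->~ -114.3
```

```bash
python3 -m jog '[[[-4,0,0],[0,0,0],1],[[-8,0,0],[0,0,0],1],[[-11,0,0],[0,0,0],1],[[-11,0,0],[0,0,0],1]]'|sed -n '2p;4p'
python3 -m jog '[[[-2,0,0],[0,0,0],1],[[-3,0,0],[0,0,0],1],[[-3,0,0],[0,0,0],1]]'|sed -n '2p;4p'
python3 -m jog '[[[-2,0,0],[0,0,0],1],[[-2,0,0],[0,0,0],1]]'|sed -n '2p;4p'
python3 -m jog '[[[-2,0,0],[0,0,0],1],[[-2,0,0],[0,0,0],1]]'|sed -n '2p;4p'
```

```text
position: [0.5509, -0.2833, 0.0211]
force: [-0.5, 0.5, 0.3]
position: [0.5518, -0.2824, 0.0195]
force: [0.7, -0.6, -0.1]
position: [0.5521, -0.2819, 0.019]
force: [-4.8, -0.1, 4.2]
position: [0.5523, -0.2815, 0.0189]
force: [-8.2, 0.1, 8.0]
```

```bash
python3 -m jog '[[[-3,0,0],[0,0,0],1],[[-3,0,0],[0,0,0],1]]'|sed -n '2p;4p'
python3 -m jog '[[[8,0,0],[0,0,0],1],[[16,0,0],[0,0,0],1],[[30,0,-40],[0,0,0],1],[[50,0,-80],[0,0,0],0.4],[[70,0,-120],[0,0,0],0.4],[[72,0,-160],[0,0,0],0.4],[[72,0,-200],[0,0,0],0.4],[[72,0,-200],[0,0,0],0.4],[[72,0,-200],[0,0,0],0.4],[[72,0,-200],[0,0,0],0.4]]'|tail -1
python3 - <<'E'
from h import *
tcp(); im,c=shot("wrist","w19.png")
g=np.array([580.2,-283.5]);a=np.radians(-2.8);x=np.array([np.cos(a),np.sin(a)]);y=np.array([-x[1],x[0]])
Q=[]
for col in (258,265,275,292,300): 
    v=im[225:292,col].max(1).astype(int); r=225+int(np.argmax(np.diff(v)))+1; P=plane(c,[(col+.5,r)],.006)[0,:2]*1000; Q.append(P); print(col,r,((P-g)@x).round(1))
    hs=cv2.cvtColor(im[:,col:col+1].copy(),cv2.COLOR_RGB2HSV)[:,0]; rr=[q for q in range(r+5,310) if hs[q,1]>60 and hs[q,2]>100]
    if rr: print("   lintel row",rr[0],"x at z=.012",(plane(c,[(col+.5,rr[0])],.012)[0]*1000).round(1))
Q=np.array(Q); print("rear edge yaw",np.degrees(np.arctan(np.polyfit(Q[:,1],Q[:,0],1)[0])).round(2), "(=> pusher yaw = minus this)")
E
```

```text
position: [0.5525, -0.2811, 0.0188]
force: [-14.0, -1.2, 9.9]
opening: 0.454
t 52.08 tcp [ 486.8 -279.   219. ] yaw 177.18 tilt [ 0.07 -0.02] F [-1.4  0.7 -1.4] open 39.5
258 246 -22.9
   lintel row 285 x at z=.012 [ 600.5 -309.1   12. ]
265 246 -22.9
   lintel row 285 x at z=.012 [ 600.9 -301.3   12. ]
275 246 -22.9
   lintel row 287 x at z=.012 [ 604.  -290.2   12. ]
292 246 -22.8
   lintel row 285 x at z=.012 [ 602.4 -271.1   12. ]
300 246 -22.8
   lintel row 285 x at z=.012 [ 602.9 -262.1   12. ]
rear edge yaw 2.86 (=> pusher yaw = minus this)
```

Firm stop at 14 N with no further motion; the visible plate is about 42–44 mm against 40 when home, yaw about -2.9°, in line with the dock. The arm is clear, so I hand in.

```bash
python3 -m jog '[[[0,0,0],[0,0,0],0.4],[[0,0,0],[0,0,0],0.4],[[0,0,0],[0,0,0],0.4],[[0,0,0],[0,0,0],0.4]]'|tail -2; python3 -c "
from h import *
tcp(); print(bot.hand_in())"
```

```text
force: [0.4, -0.7, 0.4]
opening: 0.593
t 52.47 tcp [ 486.4 -278.8  217.9] yaw 177.19 tilt [-0.08  0.08] F [ 0.4 -0.7  0.4] open 51.6
the job is handed in; nothing more can be done
None
```

The job is handed in at 52 s, and no verdict came back. I dropped both sticks into the two-stud compartment and all three dice into the one-stud compartment. I then turned the opening over the solid quarter and pushed the pusher into its dock.

What the last checks showed:
- **Dice and sticks:** none are left on the bench. Two dice showed plainly on the compartment floor through the opening, and the third I judged from a flush edge beside one of them. For the sticks I saw only that the opening was empty after each drop; I never saw them lying inside.
- **Lid:** the bar stood at 62.7°, and the solid quarter is at 62.7°. I did not touch the lid after that.
- **Pusher:** it stopped firmly, at about 11 N on the first push and 14 N on the last, and its angle agrees with the dock's to about 1°. The distance checks disagree by a few millimetres: the cameras put the nose 2–4 mm short of the slot's end, while the force says it is seated. Both are within the 10 mm allowed.
- **Bystanders:** pictures from before and after differ little. The remote differs a bit more than the rest; I did not look into why, though the arm never went down near it.

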